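# Take a wall-thickness reading square to a sloping face

### The arm

A 6-joint arm with a two-finger parallel gripper is mounted at the origin on the work surface. World frame = base frame: x ahead of the robot, y to its left, z up, the work surface at z = 0. Lengths are in mm, angles in rad, forces in N, time in s.
With the tool pointing down it reaches from about 350 to 875 mm from the base axis. Payload 15.5 kg.
Tool frame: the origin (TCP) lies on the centre line of the jaws, within the pads' length; the fingertips stand 8 mm ahead of it and the grasp point (between the pads) lies 11 mm behind it; z points along the fingers, x is the direction in which the jaws open and shut, and the axes are right-handed (so a half turn about z gives the same grasp; the last joint's range is limited). The gripper opens to 85 mm and grips with 20 to 120 N. Pads are 22 mm wide; open, the fingers measure 114 mm over their backs; the gripper's body (76 mm by 85 mm) begins 54 mm behind the grasp point. The pads swing forward as they close: fully open they stand 13 mm farther back than shut.
Start: joints at [1.042, 0.494, 1.345, -0, 1.302, -0.096], TCP at [262.129, 567.375, 213.177] pointing down, gripper open.
Joint ranges: [-2.91, 2.91], [-0.82, 2.16], [0.22, 2.67], [-1.22, 4.37], [0.12, 2.79], [-3.08, 3.08]. Speed limits (rad/s): [1.89, 1.89, 2.57, 3.01, 3.01, 3.01].

### API

Orientations are given as a unit quaternion [x, y, z, w].
In Python, from station import arm gives the robot as it stands. The module is installed in compiled form; this text tells all that it offers.
- The arm moves only by the tool drive_tool, never from a script. Its argument "steps" is a list of rows, each an object of numbers: "grip": the opening, from -1 (shut) to 1 (fully open); "dx", "dy", "dz": the shift along the tool's x, y, z in units of 0.08 m (1.0 is 0.08 m); "rx", "ry", "rz": the turn, a rotation vector about the tool's x, y, z in units of pi rad (1.0 is pi rad). In form: [{"grip": .., "dx": .., "dy": .., "dz": .., "rx": .., "ry": .., "rz": ..}, ...]. A call has exactly 5 rows; each row is the pose to reach, as a shift and turn from the pose commanded when the call began, along the tool's axes at that moment, turning the shorter way round; what a row does not reach only later rows make up. A row lasts 1/10 s, in which the tool goes at most 50 mm and 8.59 degrees, less where a joint would pass 70% of its speed; a pose out of reach is approached as far as the arm can. A call with a number of a shift or a turn outside -1 to 1 is refused whole. A call with a gripper value outside its range is refused whole. The fingers move at their own pace and stop on an object; the grip force is fixed at half the most. Time passes only in rows, so rows that repeat a pose let the fingers close, or fill a call up. It gives the time, the measured TCP pose, the force and the opening at its end, in the units of the state.
- arm.state(): the state, without advancing time (a new reading comes with each control period).
- arm.grab_frame(name): name is "side" or "top"; returns the picture (420x560x3 uint8, red, green, blue); there is no depth.
- arm.camera_info(name): a dict with "intrinsics" (3x3 intrinsics, pixels), "position" and "rotation" of the camera in the world. Camera axes: x right, y down, z forward; pixel columns grow to the right and rows downward; lengths in mm; the calibration is good to about 2 mm. A picture is of the moment at which its call begins. camera_info takes no time and is no camera call.
- arm.sign_off(): hands the job in, once; it reports no verdict.
The state is a dict: "time": time; "joint_positions": joint angles; "joint_vel": joint speeds; "tau": joint torques, N m; "position": TCP position; "ee_rot": TCP orientation; "force": force on the tool from outside, world axes, zero at the start; "ft_torque": the same for the moment, N m; "width": opening from 0.0 (shut) to 1.0 (fully open).
Only numpy, scipy, OpenCV 4.12 (cv2) and the standard library are available. Lean on these libraries where they do the work, as an engineer would, in place of code of your own. Each camera call takes 0.05 s, during which the arm holds its last target.

### The job

Take the wireless thickness probe out of its stand, dip its nose well below the rim of the little couplant pot, then hold the probe square to the sloping block in the vise with its nose inside the ring scribed on the round raised pad, pressed gently so that the sprung nose goes in about half way. Never jab the block, and leave the pot and everything else on the bench where they stand. Finish while still holding the probe in the gripper, pressed on that spot; do not put it down.

Things in the scene. Friction and masses are not known exactly. Their poses are not given: they have to be found in the camera images.
- probe: Thickness probe, loose, 0.14 kg, round, 118 mm long, upright in its stand. Origin on the axis at the nose face (nose out), +z towards the rear end (up at the start); its turn about z is free. By z in mm: sprung steel nose dia 12 (0-12), steel barrel dia 20 (12-45), collar dia 36 (45-53), grey grip dia 24 (53-118), black band at 108-111. Grip it on the grey part, e.g. at z = 85.
- probe_tip (a point): Centre of the flat nose face (moves in with the nose); axes as the probe's.
- nose (a joint): How far the sprung nose is pushed into the barrel: 0 fully out, 0.008 m at its stop. The spring takes 1.1 N to start and 0.9 N per mm (about 4.7 N at half way, 4 mm).
- stand: Probe stand, fixed: steel foot 80 mm in diameter, 6 mm thick, with a black sleeve, outer diameter 44, bore 26, top 55 mm above the bench. Origin on the bench under the axis, z up. The probe's collar rests on the sleeve's top, nose 10 mm above the bench; lift over 55 mm straight up to clear.
- pot: Couplant pot, loose, 0.3 kg: small round open white pot, outer diameter 68 mm, inner 60 mm, 40 mm high, inner floor 6 mm up (the smear of couplant in it is not modelled). Origin at the centre of the underside, z up. Pot and stand swap sides of the vise from start to start.
- pot_rim (a point): Centre of the pot's mouth, level with the rim.
- vise: Drill-press vise, fixed, origin on the bench under its centre, z up, turned about z from start to start. Base 120 (x) by 200 (y) by 32 mm high; two jaws 80 mm long in x, 26 mm thick, inner faces at y = -50 and +50 mm, tops 88 mm above the bench; screw and crossbar at +y out to y = 125 mm, below 70 mm.
- block: Aluminium block 90 (x) by 100 (y) by 60 mm (z) clamped in the vise. Origin at its centre, 82 mm above the bench; +z is the normal of its sloping upper face (10 to 29 degrees off vertical, leaning to the vise's -x, roughly to the robot), 30 mm from the origin. Two pads rise 6 mm above it: round, 38 mm in diameter, at x -5, y +24; square, 36 mm wide, at x -5, y -24.
- spot (a point): The marked spot: centre of the top of the round pad, in the middle of a dark scribed ring 28 mm in diameter; axes as the block's, +z the outward normal.
- gauge: Bystander: hand-held gauge readout lying on the bench, 130 by 70 by 30 mm, black with a screen; origin under its centre.
- step_block: Bystander: steel calibration step block, 80 by 25 mm, steps 8, 16, 24, 32 mm high; origin under its centre.
- oil: Bystander: white bottle 52 mm in diameter, 110 mm high; origin under its centre.
Mind the look-alikes: they are no part of the job. Leave any green, orange or pink look-alike of the pot alone.

How it is judged:
By the outcome, as a careful person would: the job done as asked, in the order asked, and still so for the second after the job is handed in, while the arm keeps its last pose, push and grip.
It also fails if it takes over 48 s, if anything falls off the work surface, if the arm or the gripper's body presses on something with over 40 N, if the wrist force passes 120 N, or if a joint passes its speed limit or range.

## Working session

There is one attempt and no reset: what is moved stays moved. The work goes in short steps, Python scripts to look and compute and a tool call to move; the robot and the scene stay as the last step left them, time stands still between calls to the robot, and variables do not carry over. Pictures are saved under pics/ and viewed, and the job is handed in when it is done.

Besides the shell and the picture viewer there is one more tool, called after ">>>" as name(argument=value, ...) on one line, values as JSON. drive_tool: Moves the arm, as the interface text tells. Its arguments: {"type":"object","properties":{"steps":{"type":"array","items":{"type":"object","properties":{"grip":{"type":"number"},"dx":{"type":"number","minimum":-1,"maximum":1},"dy":{"type":"number","minimum":-1,"maximum":1},"dz":{"type":"number","minimum":-1,"maximum":1},"rx":{"type":"number","minimum":-1,"maximum":1},"ry":{"type":"number","minimum":-1,"maximum":1},"rz":{"type":"number","minimum":-1,"maximum":1}}}}},"required":["steps"]}

```bash
mkdir -p pics; python3 - <<'E'
from station import arm
import cv2
print(arm.state())
for n in("side","top"):
    f=arm.grab_frame(n); cv2.imwrite(f"pics/{n}0.png",f[:,:,::-1]); print(n,arm.camera_info(n))
E
```

```text
{'time': 0.0, 'joint_positions': array([ 1.04249352e+00,  4.94167058e-01,  1.34613124e+00, -1.53196182e-05,
        1.30248500e+00, -9.54718219e-02]), 'joint_vel': array([ 0.00109603,  0.00065682, -0.00121426,  0.00089201,  0.00077853,
        0.00125927]), 'tau': array([-8.28818247e-04, -8.82125974e+01, -3.83864915e+01, -8.10130791e-05,
        9.90899513e-03, -2.54427093e-06]), 'position': array([261.94673583, 567.04362395, 212.61025198]), 'ee_rot': array([ 8.42448278e-01,  5.38776897e-01, -5.26450899e-04,  2.78045948e-04]), 'force': array([-0.0474412 , -0.1150184 ,  0.76848302]), 'ft_torque': array([ 0.05321227, -0.00502761, -0.03905319]), 'width': 1.001651048144046}
side {'intrinsics': array([[487.03978453,   0.        , 277.48630065],
       [  0.        , 487.03978453, 223.89455899],
       [  0.        ,   0.        ,   1.        ]]), 'position': array([  -8.19293485, -559.74276567,  734.45184472]), 'rotation': array([ 0.82602689, -0.36690198,  0.16684003, -0.39398847])}
top {'intrinsics': array([[469.81327038,   0.        , 277.38697826],
       [  0.        , 469.81327038, 207.52008979],
       [  0.        ,   0.        ,   1.        ]]), 'position': array([ 372.5782835 ,  -27.96535246, 1152.37670812]), 'rotation': array([ 0.71148887, -0.69895882,  0.05215257, -0.05020229])}
```

View pics/side0.png

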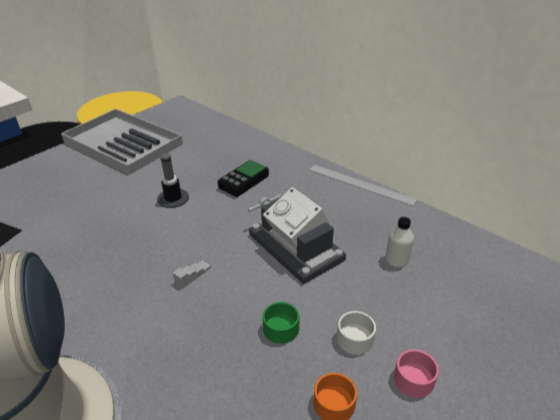

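View pics/top0.png

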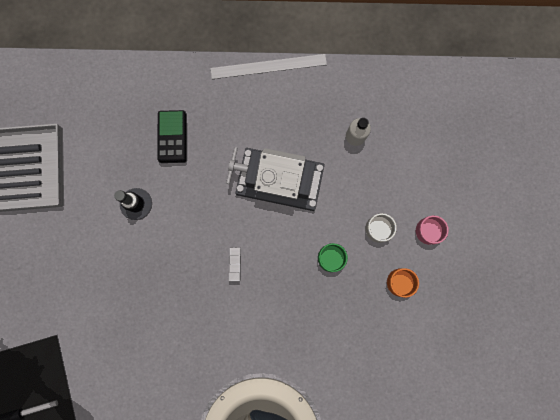

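The side view shows the probe in its stand at about (170,180), the vise and block at (297,228) with the round pad at (283,207), the white pot at (356,333), and the green, orange and pink look-alike pots at (281,322), (335,398) and (416,374). In the top view the probe is at (128,201), the white pot at (381,228) and the round pad at (269,177). The only other white object is the oil bottle at (360,128) top / (400,245) side, which is tall with a black cap. I choose the white open pot. Next I crop and measure.

```bash
cat > h.py <<'E'
import numpy as np,cv2
from scipy.spatial.transform import Rotation as R
from station import arm
def cam(n):
    c=arm.camera_info(n); return c['intrinsics'],np.array(c['position']),R.from_quat(c['rotation']).as_matrix()
def ray(n,p):
    K,t,M=cam(n); d=M@np.linalg.inv(K)@np.array([p[0],p[1],1.]); return t,d/np.linalg.norm(d)
def plane(n,p,z):
    t,d=ray(n,p); return t+d*(z-t[2])/d[2]
def tri(p,q,a="side",b="top"):
    t1,d1=ray(a,p);t2,d2=ray(b,q)
    s=np.linalg.lstsq(np.c_[d1,-d2],t2-t1,rcond=None)[0]
    A=t1+s[0]*d1;B=t2+s[1]*d2
    return (A+B)/2,np.linalg.norm(A-B)
def proj(n,P):
    K,t,M=cam(n); c=(np.atleast_2d(P)-t)@M; u=c@K.T; return u[:,:2]/u[:,2:]
E
python3 - <<'E'
from h import *
s=cv2.imread('pics/side0.png');t=cv2.imread('pics/top0.png')
def crop(im,x,y,w,h,k): return cv2.resize(im[y:y+h,x:x+w],None,fx=k,fy=k,interpolation=cv2.INTER_CUBIC)
a=crop(s,240,180,110,100,4);b=crop(t,225,140,110,80,4)
c=crop(s,140,140,70,75,4);d=crop(t,100,175,70,50,4)
cv2.imwrite('pics/c1.png',a);cv2.imwrite('pics/c2.png',b);cv2.imwrite('pics/c3.png',c);cv2.imwrite('pics/c4.png',d)
cv2.imwrite('pics/c5.png',np.hstack([crop(s,325,300,70,60,5),crop(t,350,200,70,60,5)]))
for n,im in(('side',s),('top',t)):
    roi=(325,300,60,60) if n=='side' else (360,205,42,45)
    x,y,w,h=roi; m=(im[y:y+h,x:x+w].min(2)>135).astype(np.uint8)
    cs,_=cv2.findContours(m,cv2.RETR_EXTERNAL,cv2.CHAIN_APPROX_NONE); cc=max(cs,key=cv2.contourArea)
    bx=cv2.boundingRect(cc);e=cv2.fitEllipse(cc);print(n,bx,e,cv2.contourArea(cc))
E
```

```text
side (13, 10, 39, 32) ((31.758317947387695, 25.313865661621094), (29.72201156616211, 38.39432144165039), 105.36060333251953) 894.5
top (8, 8, 29, 28) ((22.137487411499023, 21.7777156829834), (27.08722496032715, 27.96845054626465), 121.38452911376953) 593.5
```

View pics/c1.png

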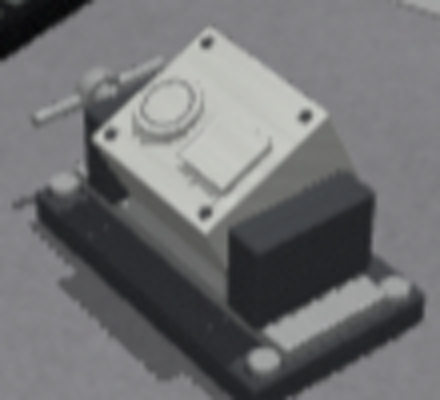

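View pics/c2.png

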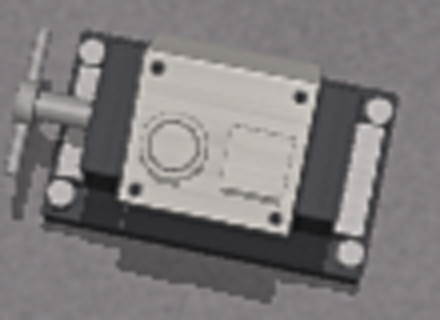

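View pics/c3.png

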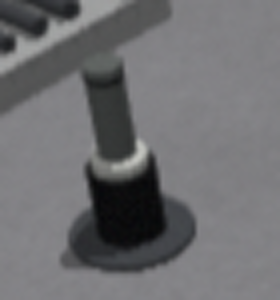

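View pics/c4.png

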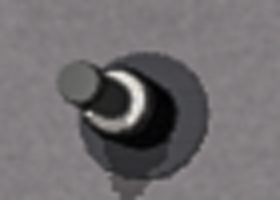

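View pics/c5.png

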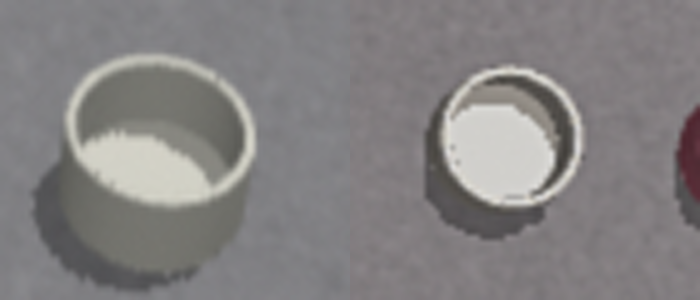

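```bash
python3 - <<'E'
from h import *
s=cv2.imread('pics/side0.png');t=cv2.imread('pics/top0.png')
def cen(im,p,r=4):
    g=im.min(2).astype(float); x,y=np.round(p).astype(int); w=g[y-r:y+r+1,x-r:x+r+1]; m=np.clip(150-w,0,None)
    Y,X=np.mgrid[y-r:y+r+1,x-r:x+r+1]; return np.array([(X*m).sum(),(Y*m).sum()])/m.sum()
sc=np.array([[207,42],[305,117],[204,213],[111,133]])/4.+[239.6,179.6]
tc=np.array([[157,68],[300,98],[275,218],[135,190]])/4.+[224.6,139.6]
S=np.array([cen(s,p,2) for p in sc]);T=np.array([cen(t,p,2) for p in tc])
print(S-sc,T-tc)
P=[]
for a,b in zip(S,T):
    p,e=tri(a,b);P.append(p);print(p.round(1),round(e,2))
P=np.array(P);c=P.mean(0);n=np.linalg.svd(P-c)[2][2];n*=np.sign(n[2]);print('plane n',n,np.degrees(np.arccos(n[2])),c)
# pot
for nm,p in(('side',(356.76,325.3)),('top',(382.1,226.8))): print('pot rimguess',plane(nm,p,40))
# probe
f=lambda x,y,x0,y0:(x/4+x0-.4,y/4+y0-.4)
print('rear end',tri(f(103,66,140,140),f(77,82,100,175)),'expect z 128')
print(plane('top',f(77,82,100,175),128),plane('side',f(103,66,140,140),128))
print('foot',plane('top',f(148,117,100,175),4),plane('side',f(132,230,140,140),4))
g1=f(167,104,240,180);g2=f(172,145,225,140);print('spot',tri(g1,g2))
E
```

```text
[[-0.26740413  0.04454277]
 [ 0.08066667 -0.194     ]
 [ 0.28361045 -0.05190024]
 [-0.48333333  0.01190476]] [[ 0.08646409 -0.09861878]
 [ 0.08118196 -0.17620529]
 [-0.0124      0.0392    ]
 [-0.05724191 -0.15084746]]
[637.4   2.7 126.3] 0.09
[622.1 -77.9 125.9] 0.66
[558.7 -65.6  94.5] 0.55
[573.6  15.   95.4] 0.07
plane n [-0.42735979  0.07226633  0.90118876] 25.685232458756854 [597.94645189 -31.46577654 110.52680441]
pot rimguess [ 493.46155551 -280.16704533   40.        ]
pot rimguess [ 493.02066555 -279.67689369   40.        ]
rear end (array([544.4734904 , 321.52261243, 125.61788888]), np.float64(1.5219179759590618)) expect z 128
[543.45155645 321.14746806 128.        ] [542.90443736 317.5966227  128.        ]
foot [543.02804893 318.18245286   4.        ] [544.79504819 322.16232732   4.        ]
spot (array([596.23721652,  -6.16975921, 112.49436953]), np.float64(0.08858656336797652))
```

The screw spacing comes out at 72 × 82 mm on a 90 × 100 face, which is plausible. The tilt is about 25.7°, yaw about -10.5°. The spot triangulates to (596,-6,112.5), against (595,-6.6,112.3) predicted from the dimensions. The pot agrees between the two views within 1 mm. The probe axis is near (543.5,319.5), good to about 2–3 mm. Now I plan the approach.

```bash
cat >> h.py <<'E'
n=np.array([-.4262,.0785,.9012]);n/=np.linalg.norm(n)
yaw=np.radians(-10.5)
def down(yaw): return R.from_matrix(np.c_[[np.cos(yaw),np.sin(yaw),0],[np.sin(yaw),-np.cos(yaw),0],[0,0,-1]])
def tilted():
    by=np.array([-np.sin(yaw),np.cos(yaw),0]);by-=n*(by@n);by/=np.linalg.norm(by)
    return R.from_matrix(np.c_[np.cross(by,n),-by,-n])
def cur():
    s=arm.state(); return np.array(s['position']),R.from_quat(s['ee_rot'])
def plan(wps,maxd=78,maxa=40,start=None):
    p,q=start or cur()
    for P,Q in wps:
        P=np.array(P,float)
        while True:
            d=q.inv().apply(P-p); r=(q.inv()*Q).as_rotvec()
            k=max(abs(d).max()/maxd,np.degrees(np.linalg.norm(r))/maxa)
            f=1/max(1,np.ceil(k-1e-6))
            d2=d*f;r2=r*f
            print('d',(d2/80).round(3),'r',(r2/np.pi).round(4),'->',(p+q.apply(d2)).round(1))
            p=p+q.apply(d2);q=q*R.from_rotvec(r2)
            if f==1:break
def st():
    s=arm.state();print('t',round(s['time'],2),np.round(s['position'],1),'z',R.from_quat(s['ee_rot']).as_matrix()[:,2].round(4),'x',R.from_quat(s['ee_rot']).as_matrix()[:,0].round(4),'F',np.round(s['force'],1),'M',np.round(s['ft_torque'],2),'w',round(s['width'],3),'q',np.round(s['joint_positions'],2))
E
python3 - <<'E'
from h import *
plan([((543.5,319.5,190),down(yaw)),((543.5,319.5,84),down(yaw))])
E
```

```text
d [-0.267  0.899  0.057] r [0.     0.0001 0.0841] -> [318.3 517.6 208.1]
d [-0.023  0.937  0.057] r [0.     0.0001 0.0841] -> [374.6 468.  203.6]
d [0.223 0.91  0.057] r [0.     0.0001 0.0841] -> [430.9 418.5 199.1]
d [0.453 0.821 0.057] r [0.     0.0001 0.0841] -> [487.2 369.  194.5]
d [0.652 0.674 0.057] r [0.     0.0001 0.0841] -> [543.5 319.5 190. ]
d [-0.    -0.     0.662] r [ 0. -0. -0.] -> [543.5 319.5 137. ]
d [-0.    -0.     0.662] r [ 0. -0. -0.] -> [543.5 319.5  84. ]
```

>>> drive_tool(steps=[{"grip": 1, "dx": -0.05, "dy": 0.18, "dz": 0.01, "rz": 0.017}, {"grip": 1, "dx": -0.11, "dy": 0.36, "dz": 0.02, "rz": 0.034}, {"grip": 1, "dx": -0.16, "dy": 0.54, "dz": 0.035, "rz": 0.05}, {"grip": 1, "dx": -0.21, "dy": 0.72, "dz": 0.045, "rz": 0.067}, {"grip": 1, "dx": -0.267, "dy": 0.9, "dz": 0.057, "rz": 0.084}])

```text
invalid input at $.steps[0]: expected keys grip, dx, dy, dz, rx, ry, rz
```

>>> drive_tool(steps=[{"grip": 1, "dx": 0, "dy": 0.19, "dz": 0.01, "rz": 0.017}, {"grip": 1, "dx": -0.01, "dy": 0.38, "dz": 0.02, "rz": 0.034}, {"grip": 1, "dx": -0.015, "dy": 0.56, "dz": 0.035, "rz": 0.05}, {"grip": 1, "dx": -0.02, "dy": 0.75, "dz": 0.045, "rz": 0.067}, {"grip": 1, "dx": -0.023, "dy": 0.937, "dz": 0.057, "rz": 0.084}])

```text
invalid input at $.steps[0]: expected keys grip, dx, dy, dz, rx, ry, rz
```

>>> drive_tool(steps=[{"grip": 1, "dx": 0.045, "dy": 0.18, "dz": 0.01, "rz": 0.017}, {"grip": 1, "dx": 0.09, "dy": 0.36, "dz": 0.02, "rz": 0.034}, {"grip": 1, "dx": 0.13, "dy": 0.54, "dz": 0.035, "rz": 0.05}, {"grip": 1, "dx": 0.18, "dy": 0.73, "dz": 0.045, "rz": 0.067}, {"grip": 1, "dx": 0.223, "dy": 0.91, "dz": 0.057, "rz": 0.084}])

```text
invalid input at $.steps[0]: expected keys grip, dx, dy, dz, rx, ry, rz
```

>>> drive_tool(steps=[{"grip": 1, "dx": 0.09, "dy": 0.16, "dz": 0.01, "rz": 0.017}, {"grip": 1, "dx": 0.18, "dy": 0.33, "dz": 0.02, "rz": 0.034}, {"grip": 1, "dx": 0.27, "dy": 0.49, "dz": 0.035, "rz": 0.05}, {"grip": 1, "dx": 0.36, "dy": 0.66, "dz": 0.045, "rz": 0.067}, {"grip": 1, "dx": 0.453, "dy": 0.82, "dz": 0.057, "rz": 0.084}])

```text
invalid input at $.steps[0]: expected keys grip, dx, dy, dz, rx, ry, rz
```

```bash
python3 - <<'E'
from h import *
st();plan([((543.5,319.5,190),down(yaw)),((543.5,319.5,84),down(yaw))])
E
```

```text
t 0.1 [262.  567.1 212.7] z [-6.e-04 -1.e-03 -1.e+00] x [ 0.4194  0.9078 -0.0011] F [-0.2  1.3  0.3] M [ 0.03  0.03 -0.01] w 0.996 q [ 1.04  0.49  1.35  0.    1.3  -0.1 ]
d [-0.267  0.899  0.057] r [0.     0.0001 0.0841] -> [318.3 517.6 208.1]
d [-0.023  0.937  0.057] r [0.     0.0001 0.0841] -> [374.6 468.  203.6]
d [0.223 0.91  0.057] r [0.     0.0001 0.0841] -> [430.9 418.5 199.1]
d [0.453 0.821 0.057] r [0.     0.0001 0.0841] -> [487.2 369.  194.5]
d [0.652 0.674 0.057] r [0.     0.0001 0.0841] -> [543.5 319.5 190. ]
d [-0.    -0.     0.662] r [ 0. -0. -0.] -> [543.5 319.5 137. ]
d [-0.    -0.     0.662] r [ 0. -0. -0.] -> [543.5 319.5  84. ]
```

All seven keys are needed in each row.

>>> drive_tool(steps=[{"grip": 1, "dx": -0.05, "dy": 0.18, "dz": 0.01, "rx": 0, "ry": 0, "rz": 0.017}, {"grip": 1, "dx": -0.11, "dy": 0.36, "dz": 0.02, "rx": 0, "ry": 0, "rz": 0.034}, {"grip": 1, "dx": -0.16, "dy": 0.54, "dz": 0.035, "rx": 0, "ry": 0, "rz": 0.05}, {"grip": 1, "dx": -0.21, "dy": 0.72, "dz": 0.045, "rx": 0, "ry": 0, "rz": 0.067}, {"grip": 1, "dx": -0.267, "dy": 0.9, "dz": 0.057, "rx": 0, "ry": 0, "rz": 0.084}])

```text
time: 0.6
position: [319.8, 516.7, 208.6]
ee_rot: [0.907, 0.421, 0.0, 0.0]
force: [-0.9, 0.0, 1.0]
width: 0.999
```

>>> drive_tool(steps=[{"grip": 1, "dx": 0, "dy": 0.19, "dz": 0.01, "rx": 0, "ry": 0, "rz": 0.017}, {"grip": 1, "dx": -0.01, "dy": 0.38, "dz": 0.02, "rx": 0, "ry": 0, "rz": 0.034}, {"grip": 1, "dx": -0.015, "dy": 0.56, "dz": 0.035, "rx": 0, "ry": 0, "rz": 0.05}, {"grip": 1, "dx": -0.02, "dy": 0.75, "dz": 0.045, "rx": 0, "ry": 0, "rz": 0.067}, {"grip": 1, "dx": -0.023, "dy": 0.937, "dz": 0.057, "rx": 0, "ry": 0, "rz": 0.084}])

```text
time: 1.1
position: [375.8, 467.4, 204.0]
ee_rot: [0.954, 0.298, -0.0, 0.0]
force: [-0.1, 0.5, 0.3]
width: 1.004
```

>>> drive_tool(steps=[{"grip": 1, "dx": 0.045, "dy": 0.18, "dz": 0.01, "rx": 0, "ry": 0, "rz": 0.017}, {"grip": 1, "dx": 0.09, "dy": 0.36, "dz": 0.02, "rx": 0, "ry": 0, "rz": 0.034}, {"grip": 1, "dx": 0.13, "dy": 0.54, "dz": 0.035, "rx": 0, "ry": 0, "rz": 0.05}, {"grip": 1, "dx": 0.18, "dy": 0.73, "dz": 0.045, "rx": 0, "ry": 0, "rz": 0.067}, {"grip": 1, "dx": 0.223, "dy": 0.91, "dz": 0.057, "rx": 0, "ry": 0, "rz": 0.084}])

```text
time: 1.6
position: [432.2, 418.0, 199.4]
ee_rot: [0.985, 0.17, 0.0, -0.0]
force: [-0.4, -0.0, 1.2]
width: 1.002
```

>>> drive_tool(steps=[{"grip": 1, "dx": 0.09, "dy": 0.16, "dz": 0.01, "rx": 0, "ry": 0, "rz": 0.017}, {"grip": 1, "dx": 0.18, "dy": 0.33, "dz": 0.02, "rx": 0, "ry": 0, "rz": 0.034}, {"grip": 1, "dx": 0.27, "dy": 0.49, "dz": 0.035, "rx": 0, "ry": 0, "rz": 0.05}, {"grip": 1, "dx": 0.36, "dy": 0.66, "dz": 0.045, "rx": 0, "ry": 0, "rz": 0.067}, {"grip": 1, "dx": 0.453, "dy": 0.82, "dz": 0.057, "rx": 0, "ry": 0, "rz": 0.084}])

```text
time: 2.1
position: [488.5, 368.5, 194.9]
ee_rot: [0.999, 0.039, -0.0, 0.0]
force: [0.7, -0.3, 0.6]
width: 1.005
```

```bash
python3 - <<'E'
from h import *
st();plan([((543.5,319.5,190),down(yaw)),((543.5,319.5,84),down(yaw))])
E
```

```text
t 2.1 [488.5 368.5 194.9] z [-0. -0. -1.] x [ 0.997   0.0779 -0.    ] F [ 0.7 -0.3  0.6] M [ 0.01 -0.07 -0.03] w 1.005 q [0.55 0.49 1.4  0.   1.25 0.47]
d [0.638 0.664 0.061] r [0.     0.     0.0831] -> [543.5 319.5 190. ]
d [-0.     0.     0.662] r [-0. -0. -0.] -> [543.5 319.5 137. ]
d [-0.     0.     0.662] r [-0. -0. -0.] -> [543.5 319.5  84. ]
```

>>> drive_tool(steps=[{"grip": 1, "dx": 0.13, "dy": 0.13, "dz": 0.01, "rx": 0, "ry": 0, "rz": 0.017}, {"grip": 1, "dx": 0.26, "dy": 0.27, "dz": 0.02, "rx": 0, "ry": 0, "rz": 0.034}, {"grip": 1, "dx": 0.39, "dy": 0.4, "dz": 0.035, "rx": 0, "ry": 0, "rz": 0.05}, {"grip": 1, "dx": 0.52, "dy": 0.53, "dz": 0.045, "rx": 0, "ry": 0, "rz": 0.067}, {"grip": 1, "dx": 0.638, "dy": 0.664, "dz": 0.061, "rx": 0, "ry": 0, "rz": 0.083}])

```text
time: 2.6
position: [543.7, 319.9, 190.0]
ee_rot: [0.996, -0.091, 0.0, -0.0]
force: [-0.4, 0.1, -0.9]
width: 0.999
```

```bash
python3 - <<'E'
from h import *
st();plan([((543.5,319.5,84),down(yaw))])
for nm in("side","top"):
    f=arm.grab_frame(nm); cv2.imwrite(f"pics/{nm}1.png",f[:,:,::-1])
s=cv2.imread('pics/side1.png');t=cv2.imread('pics/top1.png')
cv2.imwrite('pics/d1.png',np.hstack([cv2.resize(s[80:220,100:240],None,fx=2.8,fy=2.8),cv2.resize(t[130:270,60:200],None,fx=2.8,fy=2.8)]))
E
```

```text
t 2.6 [543.7 319.9 190. ] z [ 1.e-04  1.e-04 -1.e+00] x [ 9.834e-01 -1.816e-01  1.000e-04] F [-0.4  0.1 -0.9] M [ 0.03 -0.01 -0.02] w 0.999 q [0.44 0.52 1.36 0.   1.26 0.62]
d [-0.001  0.003  0.662] r [-0.     -0.      0.0001] -> [543.6 319.7 137. ]
d [-0.001  0.003  0.662] r [-0.     -0.      0.0001] -> [543.5 319.5  84. ]
```

View pics/d1.png

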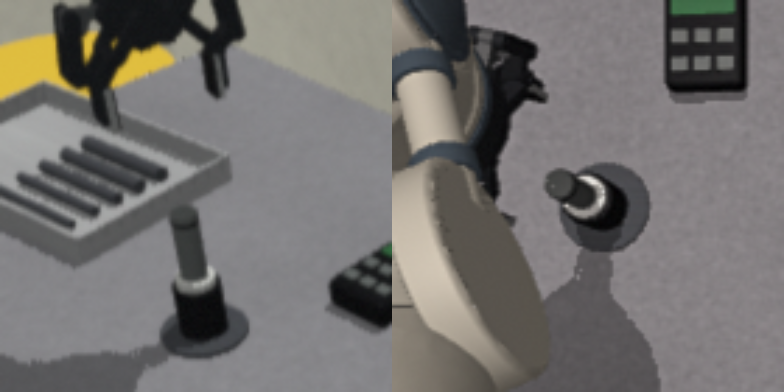

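The side view shows fingertips at about (137,121) and (177,113), with the probe top at (165,157). In the top view the gripper appears left of the stand, so I check this against the projected TCP.

```bash
python3 - <<'E'
from h import *
p,q=cur()
x=q.as_matrix()[:,0]
for nm in("side","top"): print(nm,proj(nm,[p,p-[0,0,8],p+40*x,p-40*x,[543.5,319.5,128],[543.5,319.5,0]]).round(1).tolist())
E
```

```text
side [[161.1, 132.5], [161.7, 135.6], [176.6, 127.3], [145.1, 137.9], [165.1, 155.7], [173.1, 199.0]]
top [[110.0, 189.7], [111.3, 190.4], [114.8, 171.3], [105.2, 208.4], [119.6, 195.1], [136.6, 203.9]]
```

View pics/top1.png

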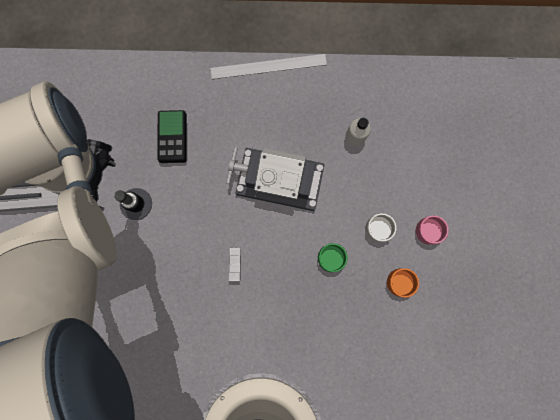

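View pics/side1.png

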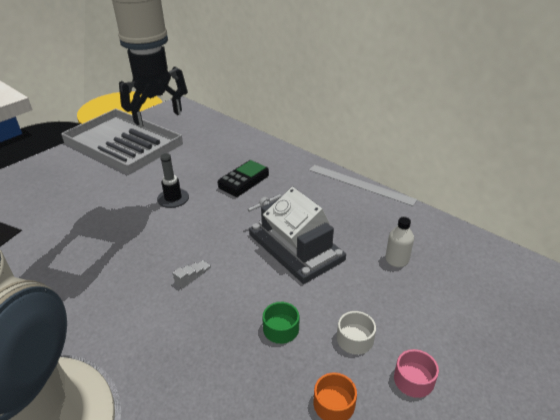

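```bash
python3 - <<'E'
from h import *
print(tri((157.9,120.2),(108.8,186.2)))
s=cv2.imread('pics/side1.png');t=cv2.imread('pics/top1.png')
a=cv2.resize(s[40:140,110:200],None,fx=5,fy=5,interpolation=cv2.INTER_CUBIC);b=cv2.resize(t[130:230,70:140],None,fx=5,fy=5,interpolation=cv2.INTER_CUBIC)
cv2.imwrite('pics/d2.png',np.clip(np.hstack([a,b])*1.8,0,255))
E
```

```text
(array([541.75300672, 311.65745511, 224.91987722]), np.float64(7.869566504390289))[ WARN:0@0.757] global loadsave.cpp:1063 imwrite_ Unsupported depth image for selected encoder is fallbacked to CV_8U.
```

View pics/d2.png

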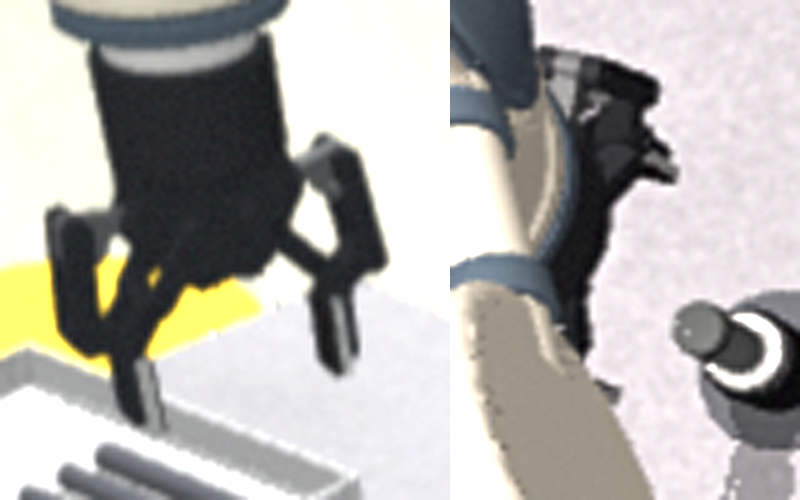

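The fingertips look some 25 mm higher than the nominal position, though laterally they are on the probe. I'll descend part way (the body stays clear in either case) and look again beside the probe itself.

>>> drive_tool(steps=[{"grip": 1, "dx": 0, "dy": 0, "dz": 0.18, "rx": 0, "ry": 0, "rz": 0}, {"grip": 1, "dx": 0, "dy": 0, "dz": 0.36, "rx": 0, "ry": 0, "rz": 0}, {"grip": 1, "dx": 0, "dy": 0, "dz": 0.54, "rx": 0, "ry": 0, "rz": 0}, {"grip": 1, "dx": 0, "dy": 0, "dz": 0.72, "rx": 0, "ry": 0, "rz": 0}, {"grip": 1, "dx": 0, "dy": 0, "dz": 0.9, "rx": 0, "ry": 0, "rz": 0}])

```text
time: 3.2
position: [542.6, 320.9, 117.5]
ee_rot: [0.996, -0.089, -0.0, -0.0]
force: [-0.2, -0.2, -0.1]
width: 0.997
```

```bash
python3 - <<'E'
from h import *
st()
for nm in("side",):
    f=arm.grab_frame(nm); cv2.imwrite(f"pics/{nm}2.png",f[:,:,::-1])
s=cv2.imread('pics/side2.png')
a=cv2.resize(s[90:210,110:220],None,fx=5,fy=5,interpolation=cv2.INTER_CUBIC)
cv2.imwrite('pics/d3.png',cv2.convertScaleAbs(a,alpha=1.7))
p,q=cur();x=q.as_matrix()[:,0]
print(proj("side",[p,p+50*x,p-50*x]))
E
```

```text
t 3.2 [542.6 320.9 117.5] z [-1.e-04  1.e-04 -1.e+00] x [ 9.842e-01 -1.770e-01 -1.000e-04] F [-0.2 -0.2 -0.1] M [-0.04  0.06 -0.  ] w 0.997 q [0.44 0.6  1.44 0.   1.1  0.62]
[[165.02613589 160.52116202]
 [183.46972723 153.76754149]
 [145.83531962 167.54839919]]
```

View pics/d3.png

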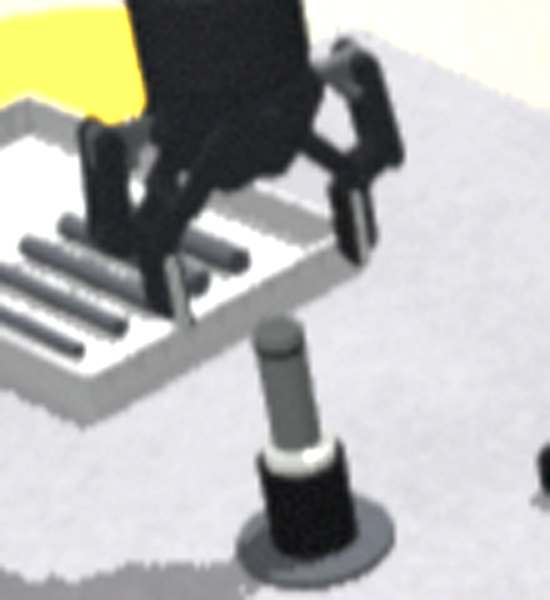

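```bash
python3 - <<'E'
from h import *
st()
f=arm.grab_frame("top"); cv2.imwrite("pics/top2.png",f[:,:,::-1])
s=cv2.imread('pics/top2.png')
a=cv2.resize(s[140:250,70:180],None,fx=5,fy=5,interpolation=cv2.INTER_CUBIC)
cv2.imwrite('pics/d4.png',cv2.convertScaleAbs(a,alpha=1.7))
p,q=cur();x=q.as_matrix()[:,0];st()
for dz in (0,5,30):
  o=np.array([0,0,dz]);print(proj("top",[p+o,p+50*x+o,p-50*x+o]).round(1).tolist(),proj("side",[p+o,p+50*x+o,p-50*x+o]).round(1).tolist())
E
```

```text
t 3.25 [541.5 320.3 115.2] z [-0.0028 -0.0012 -1.    ] x [ 0.9842 -0.1771 -0.0026] F [-0.8 -0.3 -2.7] M [-0.04  0.05  0.02] w 1.001 q [0.44 0.6  1.44 0.   1.1  0.62]
t 3.3 [541.6 320.4 116.4] z [-0.0029 -0.0012 -1.    ] x [ 0.9842 -0.1771 -0.0026] F [ 0.1 -0.7  0.4] M [0.03 0.02 0.04] w 0.998 q [0.44 0.6  1.44 0.   1.11 0.62]
[[120.9, 196.8], [126.3, 175.3], [115.4, 218.6]] [[165.0, 160.1], [183.4, 153.3], [145.8, 167.1]]
[[120.1, 196.4], [125.6, 174.8], [114.6, 218.3]] [[164.6, 158.3], [183.1, 151.6], [145.4, 165.3]]
[[116.4, 194.5], [121.9, 172.4], [110.7, 216.9]] [[162.9, 149.2], [181.7, 142.6], [143.4, 156.1]]
```

View pics/d4.png

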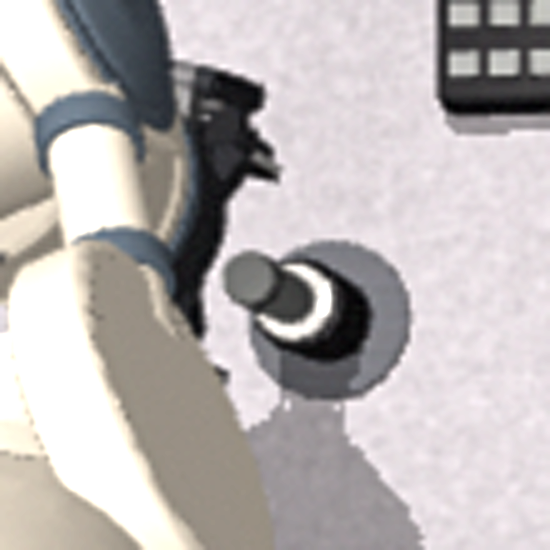

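Both views agree that the jaws are centred on the probe but the open tips sit about 25 mm above nominal. A TCP z of about 76 is safe under either reading: nominal tips at 68 clear the collar at 63, and the palm at 141 clears the probe end at 128.

>>> drive_tool(steps=[{"grip": 1, "dx": 0, "dy": 0, "dz": 0.12, "rx": 0, "ry": 0, "rz": 0}, {"grip": 1, "dx": 0, "dy": 0, "dz": 0.24, "rx": 0, "ry": 0, "rz": 0}, {"grip": 1, "dx": 0, "dy": 0, "dz": 0.36, "rx": 0, "ry": 0, "rz": 0}, {"grip": 1, "dx": 0, "dy": 0, "dz": 0.5, "rx": 0, "ry": 0, "rz": 0}, {"grip": 1, "dx": 0, "dy": 0, "dz": 0.5, "rx": 0, "ry": 0, "rz": 0}])

```text
time: 3.8
position: [541.9, 320.3, 76.3]
ee_rot: [0.996, -0.089, -0.001, 0.001]
force: [-0.7, 0.2, 0.1]
width: 0.997
```

```bash
python3 - <<'E'
from h import *
st()
f=arm.grab_frame("side"); cv2.imwrite("pics/side3.png",f[:,:,::-1])
f2=arm.grab_frame("top"); cv2.imwrite("pics/top3.png",f2[:,:,::-1])
a=cv2.resize(f[110:210,120:210,::-1],None,fx=5,fy=5,interpolation=cv2.INTER_CUBIC)
b=cv2.resize(f2[150:250,90:150,::-1],None,fx=5,fy=5,interpolation=cv2.INTER_CUBIC)
cv2.imwrite('pics/d5.png',cv2.convertScaleAbs(np.hstack([a,b]),alpha=1.7))
st()
E
```

```text
t 3.8 [541.9 320.3  76.3] z [-0.0023 -0.0011 -1.    ] x [ 0.9841 -0.1774 -0.002 ] F [-0.7  0.2  0.1] M [ 0.    0.01 -0.01] w 0.997 q [ 0.44  0.65  1.47 -0.    1.02  0.62]
t 3.9 [542.7 320.6  77.8] z [-6.e-04 -3.e-04 -1.e+00] x [ 9.841e-01 -1.774e-01 -5.000e-04] F [0.3 0.2 1.2] M [-0.04 -0.02  0.01] w 1.003 q [0.44 0.65 1.47 0.   1.02 0.62]
```

View pics/d5.png

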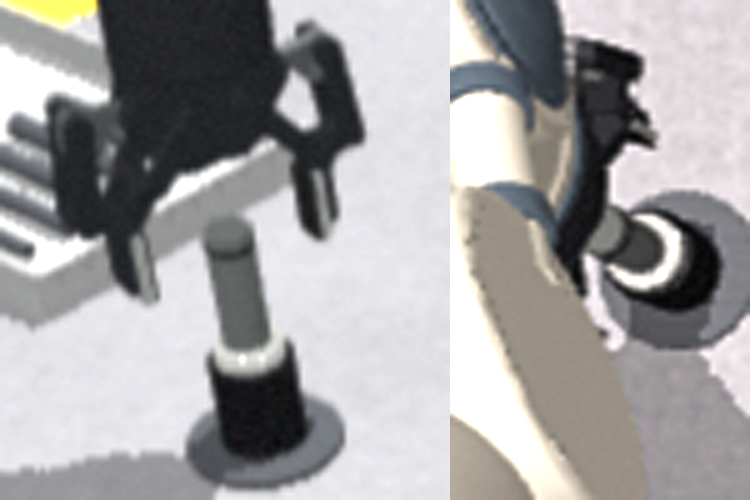

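The open tips appear at about probe z 97 and the palm about 29 mm above the probe end. I'll half close (no contact) to see where the pads really swing.

>>> drive_tool(steps=[{"grip": -0.1, "dx": 0, "dy": 0, "dz": 0, "rx": 0, "ry": 0, "rz": 0}, {"grip": -0.1, "dx": 0, "dy": 0, "dz": 0, "rx": 0, "ry": 0, "rz": 0}, {"grip": -0.1, "dx": 0, "dy": 0, "dz": 0, "rx": 0, "ry": 0, "rz": 0}, {"grip": -0.1, "dx": 0, "dy": 0, "dz": 0, "rx": 0, "ry": 0, "rz": 0}, {"grip": -0.1, "dx": 0, "dy": 0, "dz": 0, "rx": 0, "ry": 0, "rz": 0}])

```text
time: 4.4
position: [542.8, 320.7, 78.2]
ee_rot: [0.996, -0.089, 0.0, -0.0]
force: [-0.6, -0.2, -0.2]
width: 0.45
```

```bash
python3 - <<'E'
from h import *
st()
f=arm.grab_frame("side"); cv2.imwrite("pics/side4.png",f[:,:,::-1])
a=cv2.resize(f[110:210,120:210,::-1],None,fx=5,fy=5,interpolation=cv2.INTER_CUBIC)
cv2.imwrite('pics/d6.png',cv2.convertScaleAbs(a,alpha=1.7))
E
```

```text
t 4.4 [542.8 320.7  78.2] z [ 1.e-04  0.e+00 -1.e+00] x [ 9.841e-01 -1.774e-01  1.000e-04] F [-0.6 -0.2 -0.2] M [ 0.   -0.03 -0.01] w 0.45 q [ 0.44  0.65  1.47 -0.    1.02  0.62]
```

View pics/d6.png

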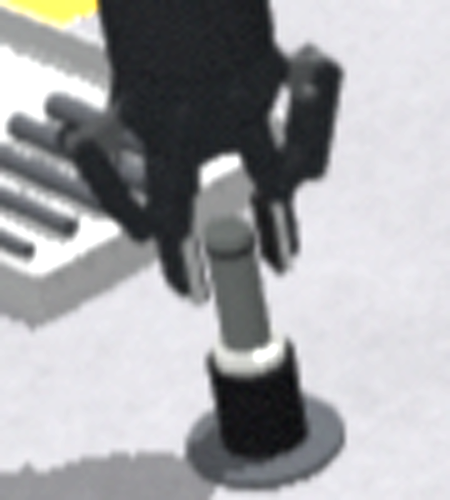

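The tips now sit at about probe z 88, straddling the probe laterally centred. I lower 6 mm more and close. That is clear of the collar under either reading.

>>> drive_tool(steps=[{"grip": -0.1, "dx": 0, "dy": 0, "dz": 0.04, "rx": 0, "ry": 0, "rz": 0}, {"grip": -0.1, "dx": 0, "dy": 0, "dz": 0.075, "rx": 0, "ry": 0, "rz": 0}, {"grip": -0.1, "dx": 0, "dy": 0, "dz": 0.075, "rx": 0, "ry": 0, "rz": 0}, {"grip": -1, "dx": 0, "dy": 0, "dz": 0.075, "rx": 0, "ry": 0, "rz": 0}, {"grip": -1, "dx": 0, "dy": 0, "dz": 0.075, "rx": 0, "ry": 0, "rz": 0}])

```text
time: 4.95
position: [542.8, 320.7, 72.1]
ee_rot: [0.996, -0.089, 0.0, -0.0]
force: [-0.6, -0.4, -0.8]
width: 0.268
```

>>> drive_tool(steps=[{"grip": -1, "dx": 0, "dy": 0, "dz": 0, "rx": 0, "ry": 0, "rz": 0}, {"grip": -1, "dx": 0, "dy": 0, "dz": 0, "rx": 0, "ry": 0, "rz": 0}, {"grip": -1, "dx": 0, "dy": 0, "dz": 0, "rx": 0, "ry": 0, "rz": 0}, {"grip": -1, "dx": 0, "dy": 0, "dz": 0, "rx": 0, "ry": 0, "rz": 0}, {"grip": -1, "dx": 0, "dy": 0, "dz": 0, "rx": 0, "ry": 0, "rz": 0}])

```text
time: 5.45
position: [542.8, 320.7, 72.1]
ee_rot: [0.996, -0.089, 0.0, -0.0]
force: [0.4, 0.3, -1.8]
width: 0.267
```

```bash
python3 - <<'E'
from h import *
st()
f=arm.grab_frame("side"); cv2.imwrite("pics/side5.png",f[:,:,::-1])
a=cv2.resize(f[110:210,120:210,::-1],None,fx=5,fy=5,interpolation=cv2.INTER_CUBIC)
cv2.imwrite('pics/d7.png',cv2.convertScaleAbs(a,alpha=1.7))
E
```

```text
t 5.45 [542.8 320.7  72.1] z [ 1.e-04  0.e+00 -1.e+00] x [ 0.9841 -0.1774  0.    ] F [ 0.4  0.3 -1.8] M [0.01 0.01 0.07] w 0.267 q [ 0.44  0.66  1.47 -0.    1.01  0.62]
```

View pics/d7.png

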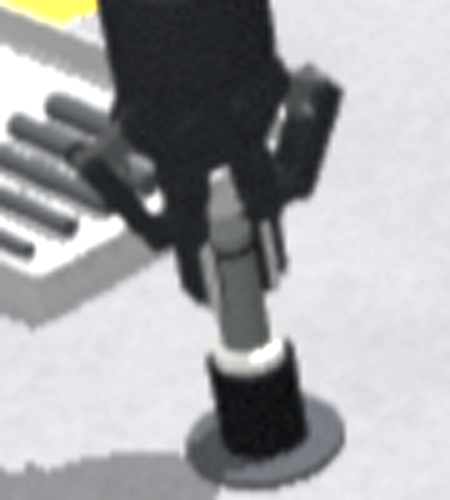

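The probe is held (opening 0.267 ≈ 23 mm, small force). The nose was at z=10 with the TCP at 72.1, so it is 62 mm ahead of the TCP. I lift and carry it to the pot.

```bash
python3 - <<'E'
from h import *
Q=cur()[1]
plan([((542.8,320.7,150),Q),((542.8,320.7,215),Q),((492.5,-279,215),Q),((492.5,-279,80),Q)])
E
```

```text
d [ 0.    -0.    -0.974] r [0. 0. 0.] -> [542.8 320.7 150. ]
d [-0.     0.    -0.812] r [0. 0. 0.] -> [542.8 320.7 215. ]
d [0.089 0.936 0.   ] r [0. 0. 0.] -> [536.5 245.7 215. ]
d [0.089 0.936 0.   ] r [0. 0. 0.] -> [530.2 170.8 215. ]
d [0.089 0.936 0.   ] r [0. 0. 0.] -> [523.9  95.8 215. ]
d [0.089 0.936 0.   ] r [0. 0. 0.] -> [517.6  20.8 215. ]
d [0.089 0.936 0.   ] r [0. 0. 0.] -> [511.4 -54.1 215. ]
d [0.089 0.936 0.   ] r [0. 0. 0.] -> [ 505.1 -129.1  215. ]
d [0.089 0.936 0.   ] r [0. 0. 0.] -> [ 498.8 -204.   215. ]
d [0.089 0.936 0.   ] r [0. 0. 0.] -> [ 492.5 -279.   215. ]
d [ 0.    -0.     0.844] r [0. 0. 0.] -> [ 492.5 -279.   147.5]
d [ 0.    -0.     0.844] r [0. 0. 0.] -> [ 492.5 -279.    80. ]
```

>>> drive_tool(steps=[{"grip": -1, "dx": 0, "dy": 0, "dz": -0.1, "rx": 0, "ry": 0, "rz": 0}, {"grip": -1, "dx": 0, "dy": 0, "dz": -0.3, "rx": 0, "ry": 0, "rz": 0}, {"grip": -1, "dx": 0, "dy": 0, "dz": -0.5, "rx": 0, "ry": 0, "rz": 0}, {"grip": -1, "dx": 0, "dy": 0, "dz": -0.75, "rx": 0, "ry": 0, "rz": 0}, {"grip": -1, "dx": 0, "dy": 0, "dz": -1, "rx": 0, "ry": 0, "rz": 0}])

```text
time: 6.0
position: [542.6, 320.7, 153.3]
ee_rot: [0.996, -0.089, -0.0, -0.0]
force: [0.1, 0.5, -1.0]
width: 0.267
```

>>> drive_tool(steps=[{"grip": -1, "dx": 0, "dy": 0, "dz": -0.2, "rx": 0, "ry": 0, "rz": 0}, {"grip": -1, "dx": 0, "dy": 0, "dz": -0.4, "rx": 0, "ry": 0, "rz": 0}, {"grip": -1, "dx": 0, "dy": 0, "dz": -0.6, "rx": 0, "ry": 0, "rz": 0}, {"grip": -1, "dx": 0, "dy": 0, "dz": -0.75, "rx": 0, "ry": 0, "rz": 0}, {"grip": -1, "dx": 0, "dy": 0, "dz": -0.8, "rx": 0, "ry": 0, "rz": 0}])

```text
time: 6.5
position: [543.2, 320.9, 217.7]
ee_rot: [0.996, -0.089, 0.001, -0.001]
force: [0.1, 0.0, -2.1]
width: 0.265
```

```bash
python3 - <<'E'
from h import *
st()
f=arm.grab_frame("side"); cv2.imwrite("pics/side6.png",f[:,:,::-1])
a=cv2.resize(f[50:210,110:220,::-1],None,fx=3.6,fy=3.6,interpolation=cv2.INTER_CUBIC)
cv2.imwrite('pics/d8.png',cv2.convertScaleAbs(a,alpha=1.7))
Q=cur()[1]
plan([((492.5,-279,212),Q),((492.5,-279,80),Q)])
p,q=cur(); zz=q.as_matrix()[:,2]
print(proj('side',[p+62*zz,p-56*zz]),proj('top',[p+62*zz,p-56*zz]))
E
```

```text
t 6.5 [543.2 320.9 217.7] z [ 1.8e-03  9.0e-04 -1.0e+00] x [ 0.9842 -0.1773  0.0017] F [ 0.1  0.  -2.1] M [ 0.01 -0.05 -0.  ] w 0.265 q [ 0.44  0.5   1.33 -0.    1.32  0.62]
d [0.088 0.936 0.008] r [0. 0. 0.] -> [536.8 245.9 216.8]
d [0.088 0.936 0.008] r [0. 0. 0.] -> [530.5 170.9 216.1]
d [0.088 0.936 0.008] r [0. 0. 0.] -> [524.2  95.9 215.4]
d [0.088 0.936 0.008] r [0. 0. 0.] -> [517.8  20.9 214.7]
d [0.088 0.936 0.008] r [0. 0. 0.] -> [511.5 -54.  214. ]
d [0.088 0.936 0.008] r [0. 0. 0.] -> [ 505.2 -129.   213.4]
d [0.088 0.936 0.008] r [0. 0. 0.] -> [ 498.8 -204.   212.7]
d [0.088 0.936 0.008] r [0. 0. 0.] -> [ 492.5 -279.   212. ]
d [-0.001  0.001  0.825] r [0. 0. 0.] -> [ 492.5 -279.   146. ]
d [-0.001  0.001  0.825] r [0. 0. 0.] -> [ 492.5 -279.    80. ]
[[162.7355651  145.47749782]
 [153.93809628  98.45645651]] [[114.74047011 193.01546106]
 [ 93.78307979 182.26337714]]
```

View pics/d8.png

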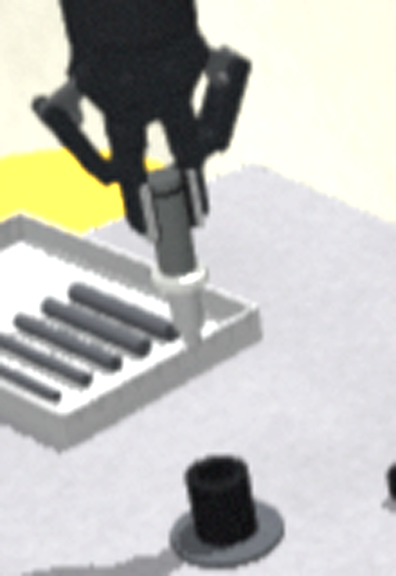

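The probe is out of the stand. The nose shows at (163,146) against a predicted (163,145.5), so the nose offset is confirmed. Now I carry it to the pot.

>>> drive_tool(steps=[{"grip": -1, "dx": 0.01, "dy": 0.12, "dz": 0, "rx": 0, "ry": 0, "rz": 0}, {"grip": -1, "dx": 0.03, "dy": 0.3, "dz": 0, "rx": 0, "ry": 0, "rz": 0}, {"grip": -1, "dx": 0.05, "dy": 0.5, "dz": 0, "rx": 0, "ry": 0, "rz": 0}, {"grip": -1, "dx": 0.07, "dy": 0.72, "dz": 0, "rx": 0, "ry": 0, "rz": 0}, {"grip": -1, "dx": 0.088, "dy": 0.936, "dz": 0, "rx": 0, "ry": 0, "rz": 0}])

```text
time: 7.05
position: [536.1, 243.8, 215.9]
ee_rot: [0.996, -0.089, -0.0, 0.0]
force: [-0.3, 0.0, -0.9]
width: 0.267
```

>>> drive_tool(steps=[{"grip": -1, "dx": 0.018, "dy": 0.19, "dz": 0, "rx": 0, "ry": 0, "rz": 0}, {"grip": -1, "dx": 0.036, "dy": 0.38, "dz": 0, "rx": 0, "ry": 0, "rz": 0}, {"grip": -1, "dx": 0.053, "dy": 0.56, "dz": 0, "rx": 0, "ry": 0, "rz": 0}, {"grip": -1, "dx": 0.07, "dy": 0.75, "dz": 0, "rx": 0, "ry": 0, "rz": 0}, {"grip": -1, "dx": 0.088, "dy": 0.936, "dz": 0, "rx": 0, "ry": 0, "rz": 0}])

```text
time: 7.55
position: [530.0, 169.6, 216.1]
ee_rot: [0.996, -0.089, 0.0, -0.0]
force: [0.3, -0.4, -0.5]
width: 0.268
```

>>> drive_tool(steps=[{"grip": -1, "dx": 0.018, "dy": 0.19, "dz": 0, "rx": 0, "ry": 0, "rz": 0}, {"grip": -1, "dx": 0.036, "dy": 0.38, "dz": 0, "rx": 0, "ry": 0, "rz": 0}, {"grip": -1, "dx": 0.053, "dy": 0.56, "dz": 0, "rx": 0, "ry": 0, "rz": 0}, {"grip": -1, "dx": 0.07, "dy": 0.75, "dz": 0, "rx": 0, "ry": 0, "rz": 0}, {"grip": -1, "dx": 0.088, "dy": 0.936, "dz": 0, "rx": 0, "ry": 0, "rz": 0}])

```text
time: 8.05
position: [523.5, 94.6, 216.0]
ee_rot: [0.996, -0.089, -0.0, 0.0]
force: [-0.4, -0.2, -1.2]
width: 0.265
```

>>> drive_tool(steps=[{"grip": -1, "dx": 0.018, "dy": 0.19, "dz": 0, "rx": 0, "ry": 0, "rz": 0}, {"grip": -1, "dx": 0.036, "dy": 0.38, "dz": 0, "rx": 0, "ry": 0, "rz": 0}, {"grip": -1, "dx": 0.053, "dy": 0.56, "dz": 0, "rx": 0, "ry": 0, "rz": 0}, {"grip": -1, "dx": 0.07, "dy": 0.75, "dz": 0, "rx": 0, "ry": 0, "rz": 0}, {"grip": -1, "dx": 0.088, "dy": 0.936, "dz": 0, "rx": 0, "ry": 0, "rz": 0}])

```text
time: 8.55
position: [517.2, 19.7, 216.1]
ee_rot: [0.996, -0.089, -0.0, 0.0]
force: [-0.4, 0.0, -0.9]
width: 0.267
```

>>> drive_tool(steps=[{"grip": -1, "dx": 0.018, "dy": 0.19, "dz": 0, "rx": 0, "ry": 0, "rz": 0}, {"grip": -1, "dx": 0.036, "dy": 0.38, "dz": 0, "rx": 0, "ry": 0, "rz": 0}, {"grip": -1, "dx": 0.053, "dy": 0.56, "dz": 0, "rx": 0, "ry": 0, "rz": 0}, {"grip": -1, "dx": 0.07, "dy": 0.75, "dz": 0, "rx": 0, "ry": 0, "rz": 0}, {"grip": -1, "dx": 0.088, "dy": 0.936, "dz": 0, "rx": 0, "ry": 0, "rz": 0}])

```text
time: 9.05
position: [510.9, -55.3, 216.1]
ee_rot: [0.996, -0.089, 0.0, 0.0]
force: [0.4, -0.1, -1.8]
width: 0.266
```

>>> drive_tool(steps=[{"grip": -1, "dx": 0.018, "dy": 0.19, "dz": 0, "rx": 0, "ry": 0, "rz": 0}, {"grip": -1, "dx": 0.036, "dy": 0.38, "dz": 0, "rx": 0, "ry": 0, "rz": 0}, {"grip": -1, "dx": 0.053, "dy": 0.56, "dz": 0, "rx": 0, "ry": 0, "rz": 0}, {"grip": -1, "dx": 0.07, "dy": 0.75, "dz": 0, "rx": 0, "ry": 0, "rz": 0}, {"grip": -1, "dx": 0.088, "dy": 0.936, "dz": 0, "rx": 0, "ry": 0, "rz": 0}])

```text
time: 9.55
position: [504.5, -130.2, 216.1]
ee_rot: [0.996, -0.089, -0.0, 0.0]
force: [0.7, 0.6, -0.8]
width: 0.27
```

>>> drive_tool(steps=[{"grip": -1, "dx": 0.018, "dy": 0.19, "dz": 0, "rx": 0, "ry": 0, "rz": 0}, {"grip": -1, "dx": 0.036, "dy": 0.38, "dz": 0, "rx": 0, "ry": 0, "rz": 0}, {"grip": -1, "dx": 0.053, "dy": 0.56, "dz": 0, "rx": 0, "ry": 0, "rz": 0}, {"grip": -1, "dx": 0.07, "dy": 0.75, "dz": 0, "rx": 0, "ry": 0, "rz": 0}, {"grip": -1, "dx": 0.088, "dy": 0.936, "dz": 0, "rx": 0, "ry": 0, "rz": 0}])

```text
time: 10.05
position: [498.1, -205.1, 216.0]
ee_rot: [0.996, -0.089, -0.0, -0.0]
force: [-0.2, 0.6, -1.4]
width: 0.267
```

```bash
python3 - <<'E'
from h import *
st();Q=cur()[1]
plan([((492.5,-279,212),Q),((492.5,-279,80),Q)])
E
```

```text
t 10.05 [ 498.1 -205.1  216. ] z [-1.e-04  0.e+00 -1.e+00] x [ 9.841e-01 -1.774e-01 -1.000e-04] F [-0.2  0.6 -1.4] M [ 0.06 -0.01  0.02] w 0.267 q [-0.5   0.37  1.55 -0.    1.22 -0.32]
d [0.095 0.921 0.05 ] r [0. 0. 0.] -> [ 492.5 -279.   212. ]
d [0.    0.    0.825] r [0. 0. 0.] -> [ 492.5 -279.   146. ]
d [0.    0.    0.825] r [0. 0. 0.] -> [ 492.5 -279.    80. ]
```

>>> drive_tool(steps=[{"grip": -1, "dx": 0.018, "dy": 0.22, "dz": 0.01, "rx": 0, "ry": 0, "rz": 0}, {"grip": -1, "dx": 0.045, "dy": 0.45, "dz": 0.02, "rx": 0, "ry": 0, "rz": 0}, {"grip": -1, "dx": 0.07, "dy": 0.68, "dz": 0.035, "rx": 0, "ry": 0, "rz": 0}, {"grip": -1, "dx": 0.09, "dy": 0.85, "dz": 0.05, "rx": 0, "ry": 0, "rz": 0}, {"grip": -1, "dx": 0.095, "dy": 0.921, "dz": 0.05, "rx": 0, "ry": 0, "rz": 0}])

```text
time: 10.55
position: [492.5, -279.3, 211.8]
ee_rot: [0.996, -0.09, -0.0, 0.0]
force: [0.3, 0.5, -1.3]
width: 0.262
```

>>> drive_tool(steps=[{"grip": -1, "dx": 0, "dy": 0, "dz": 0.1, "rx": 0, "ry": 0, "rz": 0}, {"grip": -1, "dx": 0, "dy": 0, "dz": 0.28, "rx": 0, "ry": 0, "rz": 0}, {"grip": -1, "dx": 0, "dy": 0, "dz": 0.48, "rx": 0, "ry": 0, "rz": 0}, {"grip": -1, "dx": 0, "dy": 0, "dz": 0.68, "rx": 0, "ry": 0, "rz": 0}, {"grip": -1, "dx": 0, "dy": 0, "dz": 0.825, "rx": 0, "ry": 0, "rz": 0}])

```text
time: 11.05
position: [492.4, -276.7, 144.7]
ee_rot: [0.996, -0.089, -0.001, -0.0]
force: [0.1, 0.4, -1.9]
width: 0.265
```

```bash
python3 - <<'E'
from h import *
st();Q=cur()[1]
plan([((492.5,-279,80),Q)])
p,q=cur(); zz=q.as_matrix()[:,2]
print(proj('side',[p+62*zz,p-56*zz]))
f=arm.grab_frame("side"); f2=arm.grab_frame("top")
cv2.imwrite('pics/e1.png',np.hstack([cv2.resize(f[230:370,290:420,::-1],None,fx=3,fy=3),cv2.resize(f2[160:300,320:450,::-1],None,fx=3,fy=3)]))
E
```

```text
t 11.05 [ 492.4 -276.7  144.7] z [-0.0011  0.001  -1.    ] x [ 0.9843 -0.1767 -0.0012] F [ 0.1  0.4 -1.9] M [ 0.01 -0.01  0.05] w 0.265 q [-0.62  0.49  1.58  0.    1.08 -0.44]
d [0.008 0.029 0.808] r [0. 0. 0.] -> [ 492.5 -279.    80. ]
[[356.89834773 308.85523495]
 [363.70596642 259.42070337]]
```

View pics/e1.png

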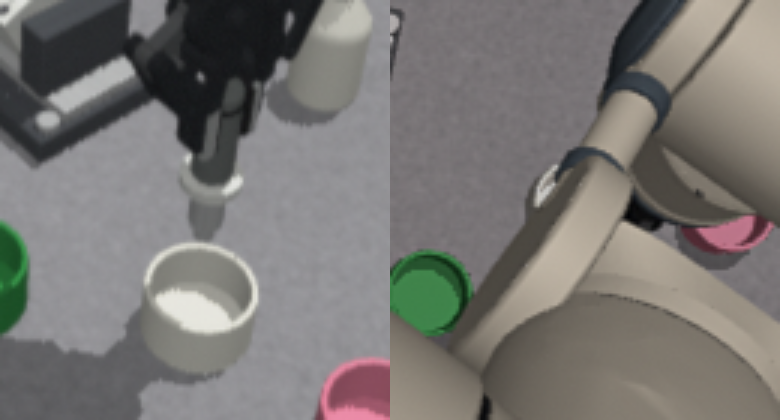

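The nose, seen at (357.7,309.3), hangs over the white pot's mouth as predicted. I dip it and come out straight.

>>> drive_tool(steps=[{"grip": -1, "dx": 0.01, "dy": 0.02, "dz": 0.15, "rx": 0, "ry": 0, "rz": 0}, {"grip": -1, "dx": 0.01, "dy": 0.02, "dz": 0.35, "rx": 0, "ry": 0, "rz": 0}, {"grip": -1, "dx": 0.01, "dy": 0.02, "dz": 0.55, "rx": 0, "ry": 0, "rz": 0}, {"grip": -1, "dx": 0.01, "dy": 0.02, "dz": 0.72, "rx": 0, "ry": 0, "rz": 0}, {"grip": -1, "dx": 0.01, "dy": 0.02, "dz": 0.81, "rx": 0, "ry": 0, "rz": 0}])

```text
time: 11.65
position: [493.1, -279.4, 80.3]
ee_rot: [0.996, -0.089, -0.0, -0.0]
force: [0.2, 0.2, -1.1]
width: 0.266
```

>>> drive_tool(steps=[{"grip": -1, "dx": 0, "dy": 0, "dz": 0, "rx": 0, "ry": 0, "rz": 0}, {"grip": -1, "dx": 0, "dy": 0, "dz": 0, "rx": 0, "ry": 0, "rz": 0}, {"grip": -1, "dx": 0, "dy": 0, "dz": 0, "rx": 0, "ry": 0, "rz": 0}, {"grip": -1, "dx": 0, "dy": 0, "dz": 0, "rx": 0, "ry": 0, "rz": 0}, {"grip": -1, "dx": 0, "dy": 0, "dz": 0, "rx": 0, "ry": 0, "rz": 0}])

```text
time: 12.15
position: [493.4, -279.6, 81.7]
ee_rot: [0.996, -0.089, 0.0, 0.0]
force: [-0.7, 0.3, -1.6]
width: 0.265
```

```bash
python3 - <<'E'
from h import *
st()
f=arm.grab_frame("side")
cv2.imwrite('pics/e2.png',cv2.resize(f[250:370,290:420,::-1],None,fx=4,fy=4))
E
```

```text
t 12.15 [ 493.4 -279.6   81.7] z [ 6.e-04 -5.e-04 -1.e+00] x [ 9.841e-01 -1.774e-01  7.000e-04] F [-0.7  0.3 -1.6] M [-0.03 -0.03  0.02] w 0.265 q [-0.62  0.57  1.63 -0.    0.94 -0.44]
```

View pics/e2.png

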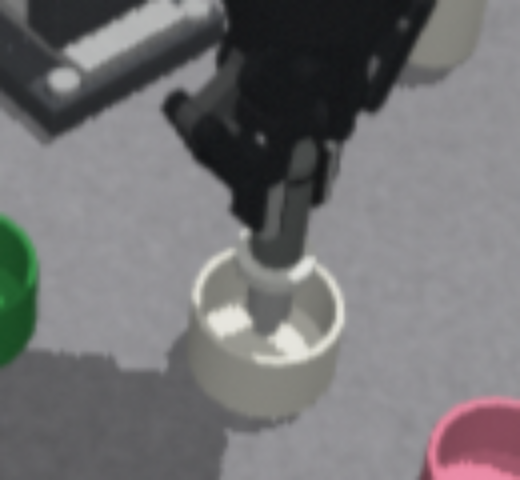

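The nose is inside the pot, about 20 mm below the rim, with no contact force. I dip 5 mm deeper, then lift out and plan the transfer.

>>> drive_tool(steps=[{"grip": -1, "dx": 0, "dy": 0, "dz": 0.03, "rx": 0, "ry": 0, "rz": 0}, {"grip": -1, "dx": 0, "dy": 0, "dz": 0.06, "rx": 0, "ry": 0, "rz": 0}, {"grip": -1, "dx": 0, "dy": 0, "dz": 0.07, "rx": 0, "ry": 0, "rz": 0}, {"grip": -1, "dx": 0, "dy": 0, "dz": 0.07, "rx": 0, "ry": 0, "rz": 0}, {"grip": -1, "dx": 0, "dy": 0, "dz": 0.07, "rx": 0, "ry": 0, "rz": 0}])

```text
time: 12.7
position: [493.2, -279.4, 75.6]
ee_rot: [0.996, -0.089, -0.0, -0.0]
force: [-0.1, 0.0, -0.4]
width: 0.263
```

>>> drive_tool(steps=[{"grip": -1, "dx": 0, "dy": 0, "dz": -0.1, "rx": 0, "ry": 0, "rz": 0}, {"grip": -1, "dx": 0, "dy": 0, "dz": -0.3, "rx": 0, "ry": 0, "rz": 0}, {"grip": -1, "dx": 0, "dy": 0, "dz": -0.5, "rx": 0, "ry": 0, "rz": 0}, {"grip": -1, "dx": 0, "dy": 0, "dz": -0.75, "rx": 0, "ry": 0, "rz": 0}, {"grip": -1, "dx": 0, "dy": 0, "dz": -1, "rx": 0, "ry": 0, "rz": 0}])

```text
time: 13.2
position: [493.1, -279.4, 157.0]
ee_rot: [0.996, -0.089, 0.0, 0.0]
force: [0.7, 0.3, -1.1]
width: 0.269
```

>>> drive_tool(steps=[{"grip": -1, "dx": 0, "dy": 0, "dz": -0.2, "rx": 0, "ry": 0, "rz": 0}, {"grip": -1, "dx": 0, "dy": 0, "dz": -0.4, "rx": 0, "ry": 0, "rz": 0}, {"grip": -1, "dx": 0, "dy": 0, "dz": -0.6, "rx": 0, "ry": 0, "rz": 0}, {"grip": -1, "dx": 0, "dy": 0, "dz": -0.75, "rx": 0, "ry": 0, "rz": 0}, {"grip": -1, "dx": 0, "dy": 0, "dz": -0.9, "rx": 0, "ry": 0, "rz": 0}])

```text
time: 13.7
position: [493.2, -279.4, 228.7]
ee_rot: [0.996, -0.089, 0.0, 0.0]
force: [-0.2, 0.5, -1.0]
width: 0.263
```

```bash
cat >> h.py <<'E'
SPOT=np.array([595.9,-6.4,112.4])
OFF=np.array([0.9,1.0,62.0]) # nose in tool frame
def tcp_for(d,spot=None,Q=None):
    Q=Q or tilted(); return (SPOT if spot is None else spot)+n*d-Q.apply(OFF)
E
python3 - <<'E'
from h import *
st();Q=cur()[1]
print(tcp_for(40))
plan([((510,-100,225),Q),(tcp_for(40),tilted())])
E
```

```text
t 13.7 [ 493.2 -279.4  228.7] z [ 3.e-04 -2.e-04 -1.e+00] x [ 9.841e-01 -1.773e-01  3.000e-04] F [-0.2  0.5 -1. ] M [ 0.02 -0.01  0.03] w 0.263 q [-0.62  0.4   1.47 -0.    1.27 -0.44]
[551.8114699    2.73822236 203.9341707 ]
d [-0.064 -0.748  0.015] r [0. 0. 0.] -> [ 498.8 -219.6  227.5]
d [-0.064 -0.748  0.015] r [0. 0. 0.] -> [ 504.4 -159.8  226.2]
d [-0.064 -0.748  0.015] r [0. 0. 0.] -> [ 510. -100.  225.]
d [ 0.143 -0.678  0.132] r [-0.0001  0.0713  0.0008] -> [530.9 -48.6 214.5]
d [ 0.109 -0.679  0.16 ] r [-0.0001  0.0713  0.0008] -> [551.8   2.7 203.9]
```

>>> drive_tool(steps=[{"grip": -1, "dx": -0.01, "dy": -0.12, "dz": 0, "rx": 0, "ry": 0, "rz": 0}, {"grip": -1, "dx": -0.03, "dy": -0.27, "dz": 0, "rx": 0, "ry": 0, "rz": 0}, {"grip": -1, "dx": -0.04, "dy": -0.42, "dz": 0, "rx": 0, "ry": 0, "rz": 0}, {"grip": -1, "dx": -0.05, "dy": -0.58, "dz": 0.01, "rx": 0, "ry": 0, "rz": 0}, {"grip": -1, "dx": -0.064, "dy": -0.748, "dz": 0.015, "rx": 0, "ry": 0, "rz": 0}])

```text
time: 14.2
position: [498.7, -218.2, 226.0]
ee_rot: [0.996, -0.089, -0.0, -0.0]
force: [-0.1, 0.3, -0.7]
width: 0.265
```

>>> drive_tool(steps=[{"grip": -1, "dx": -0.013, "dy": -0.15, "dz": 0, "rx": 0, "ry": 0, "rz": 0}, {"grip": -1, "dx": -0.026, "dy": -0.3, "dz": 0, "rx": 0, "ry": 0, "rz": 0}, {"grip": -1, "dx": -0.04, "dy": -0.45, "dz": 0, "rx": 0, "ry": 0, "rz": 0}, {"grip": -1, "dx": -0.05, "dy": -0.6, "dz": 0.01, "rx": 0, "ry": 0, "rz": 0}, {"grip": -1, "dx": -0.064, "dy": -0.748, "dz": 0.015, "rx": 0, "ry": 0, "rz": 0}])

```text
time: 14.7
position: [504.5, -158.9, 225.2]
ee_rot: [0.996, -0.089, -0.0, 0.0]
force: [-0.6, 0.9, -0.7]
width: 0.267
```

>>> drive_tool(steps=[{"grip": -1, "dx": -0.013, "dy": -0.15, "dz": 0, "rx": 0, "ry": 0, "rz": 0}, {"grip": -1, "dx": -0.026, "dy": -0.3, "dz": 0, "rx": 0, "ry": 0, "rz": 0}, {"grip": -1, "dx": -0.04, "dy": -0.45, "dz": 0, "rx": 0, "ry": 0, "rz": 0}, {"grip": -1, "dx": -0.05, "dy": -0.6, "dz": 0.01, "rx": 0, "ry": 0, "rz": 0}, {"grip": -1, "dx": -0.064, "dy": -0.748, "dz": 0.015, "rx": 0, "ry": 0, "rz": 0}])

```text
time: 15.2
position: [510.0, -99.1, 224.0]
ee_rot: [0.996, -0.089, -0.0, 0.0]
force: [-0.6, -0.4, -1.0]
width: 0.267
```

>>> drive_tool(steps=[{"grip": -1, "dx": 0.028, "dy": -0.136, "dz": 0.02, "rx": 0, "ry": 0.014, "rz": 0}, {"grip": -1, "dx": 0.056, "dy": -0.27, "dz": 0.05, "rx": 0, "ry": 0.028, "rz": 0}, {"grip": -1, "dx": 0.085, "dy": -0.41, "dz": 0.08, "rx": 0, "ry": 0.043, "rz": 0}, {"grip": -1, "dx": 0.115, "dy": -0.54, "dz": 0.105, "rx": 0, "ry": 0.057, "rz": 0}, {"grip": -1, "dx": 0.143, "dy": -0.678, "dz": 0.132, "rx": 0, "ry": 0.071, "rz": 0}])

```text
time: 15.7
position: [530.9, -47.8, 213.5]
ee_rot: [0.99, -0.089, 0.112, 0.01]
force: [0.3, 0.4, -1.7]
width: 0.272
```

```bash
python3 - <<'E'
from h import *
st()
plan([(tcp_for(40),tilted())])
E
```

```text
t 15.7 [530.9 -47.8 213.5] z [ 0.2196 -0.0393 -0.9748] x [ 0.9593 -0.173   0.2231] F [ 0.3  0.4 -1.7] M [ 0.02  0.16 -0.05] w 0.272 q [-0.21  0.27  1.76  0.01  0.89 -0.03]
d [ 0.114 -0.668  0.15 ] r [-0.0005  0.0711  0.0014] -> [551.8   2.7 203.9]
```

>>> drive_tool(steps=[{"grip": -1, "dx": 0.025, "dy": -0.16, "dz": 0.03, "rx": 0, "ry": 0.017, "rz": 0}, {"grip": -1, "dx": 0.055, "dy": -0.33, "dz": 0.07, "rx": 0, "ry": 0.034, "rz": 0}, {"grip": -1, "dx": 0.085, "dy": -0.5, "dz": 0.11, "rx": 0, "ry": 0.052, "rz": 0.001}, {"grip": -1, "dx": 0.114, "dy": -0.668, "dz": 0.15, "rx": 0, "ry": 0.071, "rz": 0.0014}, {"grip": -1, "dx": 0.114, "dy": -0.668, "dz": 0.15, "rx": 0, "ry": 0.071, "rz": 0.0014}])

```text
time: 16.2
position: [550.2, 3.7, 202.8]
ee_rot: [0.971, -0.088, 0.22, 0.019]
force: [-0.0, 0.1, -1.8]
width: 0.265
```

```bash
python3 - <<'E'
from h import *
st()
f=arm.grab_frame("side"); f2=arm.grab_frame("top");st()
cv2.imwrite('pics/side7.png',f[:,:,::-1]);cv2.imwrite('pics/top7.png',f2[:,:,::-1])
a=cv2.resize(f[120:270,220:340,::-1],None,fx=3.7,fy=3.7,interpolation=cv2.INTER_CUBIC);b=cv2.resize(f2[110:260,225:320,::-1],None,fx=3.7,fy=3.7,interpolation=cv2.INTER_CUBIC)
cv2.imwrite('pics/f1.png',np.hstack([a,b]))
p,q=cur()
N=p+q.apply(OFF);z=q.apply([0,0,1])
print('nose',N)
for nm in('side','top'):print(nm,proj(nm,[N,N-118*z,N-49*z,SPOT]).round(1).tolist())
E
```

```text
t 16.2 [550.2   3.7 202.8] z [ 0.4239 -0.0759 -0.9025] x [ 0.8877 -0.163   0.4306] F [-0.   0.1 -1.8] M [0.07 0.38 0.02] w 0.265 q [-0.07  0.25  1.92 -0.09  0.53  0.17]
t 16.3 [551.4   2.3 203.8] z [ 0.4233 -0.0764 -0.9028] x [ 0.8879 -0.1634  0.4301] F [ 0.2  0.8 -0.9] M [0.01 0.28 0.02] w 0.265 q [-0.08  0.25  1.92 -0.09  0.54  0.17]
nose [578.26937403  -3.58238229 148.19439916]
side [[274.4, 195.2], [251.6, 158.7], [265.4, 180.9], [281.3, 205.8]]
top [[266.0, 180.4], [259.7, 194.6], [263.6, 185.9], [267.7, 176.0]]
```

View pics/f1.png

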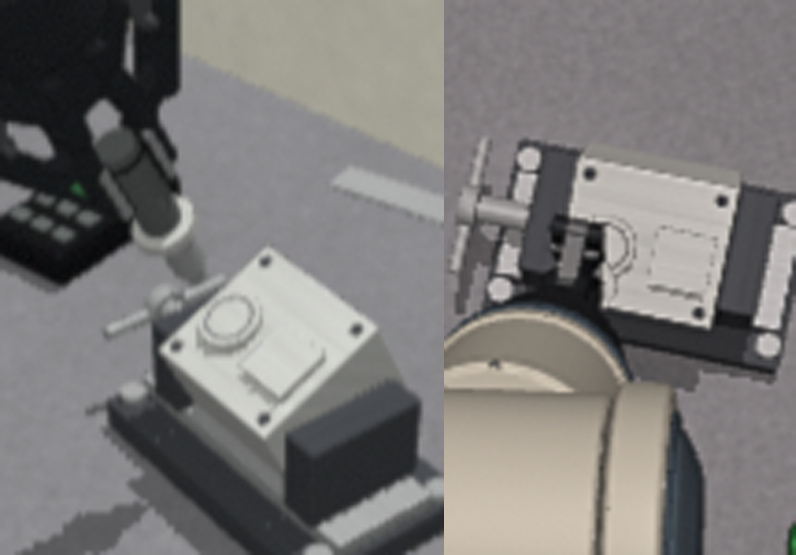

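The side view shows the probe above the pad, nose at roughly (273,195) and ring at (282,205). The axis seems to pass a few pixels beside the ring, so I measure this on an enlargement.

```bash
python3 - <<'E'
from h import *
f=cv2.imread('pics/side7.png')
a=cv2.resize(f[145:225,240:310],None,fx=8,fy=8,interpolation=cv2.INTER_CUBIC)
a=cv2.convertScaleAbs(a,alpha=1.4)
for k in range(0,80,10): cv2.putText(a,str(145+k),(0,k*8+4),0,.35,(0,0,255));cv2.line(a,(0,k*8),(559,k*8),(0,0,255),1) if k%20==0 else 0
for k in range(0,70,10): cv2.putText(a,str(240+k),(k*8,10),0,.35,(0,255,0)); cv2.line(a,(k*8,0),(k*8,640),(0,255,0),1) if k%20==0 else 0
cv2.imwrite('pics/f2.png',a[:600])
E
```

```text
(no output)
```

View pics/f2.png

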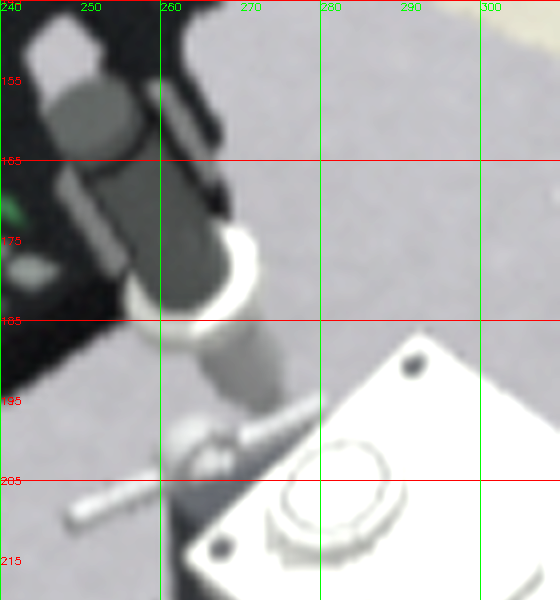

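```bash
python3 - <<'E'
from h import *
K,t,M=cam('side'); view=SPOT-t; view/=np.linalg.norm(view)
v=np.cross(view,n);v/=np.linalg.norm(v)
a=proj('side',[SPOT,SPOT+v,SPOT+n])
print('v',v,a[1]-a[0],a[2]-a[0])
J=np.c_[a[1]-a[0],a[2]-a[0]]
err=np.array([272.75,194.75])-[274.4,195.2]; e2=np.array([281.9,206])-[281.3,205.8]
print('nose err mm (v,n)',np.linalg.solve(J,err),'spot err',np.linalg.solve(J,e2))
c=np.linalg.solve(J,e2-err);print('corr',c)
S2=SPOT+c[0]*v;print(S2)
print(cur()[0], tcp_for(12,S2))
plan([(tcp_for(12,S2),tilted())])
E
```

```text
v [ 0.80901322 -0.41269018  0.41855039] [ 0.4004579  -0.25361006] [-0.16679182 -0.26379129]
nose err mm (v,n) [-2.43480915  4.04672989] spot err [ 0.84438701 -1.56997239]
corr [ 3.27919616 -5.61670228]
[598.55291304  -7.75329206 113.77250884]
[551.40847893   2.28368324 203.78119247] [566.39816117  -0.81310252 180.07270266]
d [0.045 0.005 0.35 ] r [-0.0005  0.0012  0.0003] -> [566.4  -0.8 180.1]
```

>>> drive_tool(steps=[{"grip": -1, "dx": 0.02, "dy": 0.002, "dz": 0.08, "rx": 0, "ry": 0, "rz": 0}, {"grip": -1, "dx": 0.035, "dy": 0.004, "dz": 0.17, "rx": 0, "ry": 0.001, "rz": 0}, {"grip": -1, "dx": 0.045, "dy": 0.005, "dz": 0.26, "rx": 0, "ry": 0.001, "rz": 0}, {"grip": -1, "dx": 0.045, "dy": 0.005, "dz": 0.33, "rx": -0.0005, "ry": 0.0012, "rz": 0}, {"grip": -1, "dx": 0.045, "dy": 0.005, "dz": 0.35, "rx": -0.0005, "ry": 0.0012, "rz": 0}])

```text
time: 16.8
position: [566.7, -1.6, 179.1]
ee_rot: [0.971, -0.089, 0.221, 0.02]
force: [0.6, 0.6, -1.4]
width: 0.262
```

```bash
cat > look.py <<'E'
from h import *
import sys
k=sys.argv[1]
f=arm.grab_frame("side")[:,:,::-1].copy(); cv2.imwrite(f'pics/side_{k}.png',f)
a=cv2.resize(f[150:225,245:315],None,fx=8,fy=8,interpolation=cv2.INTER_CUBIC)
a=cv2.convertScaleAbs(a,alpha=1.1)
for j in range(0,75,10): cv2.putText(a,str(150+j),(0,j*8+4),0,.35,(0,0,255))
for j in range(0,70,10): cv2.putText(a,str(245+j),(j*8,10),0,.35,(0,255,0))
cv2.imwrite(f'pics/g_{k}.png',a)
st();p,q=cur();N=p+q.apply(OFF);print('nose',N,'d along n',(N-SPOT)@n,proj('side',[N,SPOT]).round(1).tolist())
E
python3 look.py a
```

```text
t 16.85 [566.7  -1.5 179.3] z [ 0.4265 -0.0793 -0.901 ] x [ 0.8859 -0.1643  0.4338] F [ 0.1 -0.3 -2.9] M [0.05 0.29 0.  ] w 0.27 q [-0.08  0.31  1.92 -0.1   0.47  0.18]
nose [593.71089412  -7.53664869 123.79764455] d along n 11.115493277745623 [[281.0, 202.1], [281.3, 205.8]]
```

View pics/g_a.png

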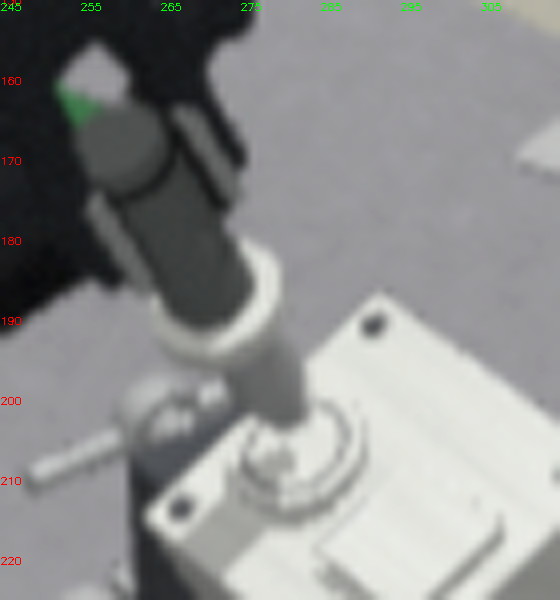

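The nose tip is at (281.2,202.5), on its prediction, and the ring centre is at (282.2,205.9). Continuing along the normal, it lands within about 1 px. I back off 1 mm of the lateral correction and creep.

>>> drive_tool(steps=[{"grip": -1, "dx": -0.006, "dy": -0.001, "dz": 0.015, "rx": 0, "ry": 0, "rz": 0}, {"grip": -1, "dx": -0.012, "dy": -0.003, "dz": 0.03, "rx": 0, "ry": 0, "rz": 0}, {"grip": -1, "dx": -0.012, "dy": -0.003, "dz": 0.045, "rx": 0, "ry": 0, "rz": 0}, {"grip": -1, "dx": -0.012, "dy": -0.003, "dz": 0.06, "rx": 0, "ry": 0, "rz": 0}, {"grip": -1, "dx": -0.012, "dy": -0.003, "dz": 0.075, "rx": 0, "ry": 0, "rz": 0}])

```text
time: 17.35
position: [568.5, -1.4, 174.3]
ee_rot: [0.971, -0.089, 0.222, 0.02]
force: [-1.1, 1.4, -1.2]
width: 0.269
```

```bash
python3 look.py b; python3 -c "
from h import *
s=arm.state();print('Fn',np.array(s['force'])@n)"
```

```text
t 17.4 [568.5  -1.4 174.1] z [ 0.4276 -0.0792 -0.9005] x [ 0.8854 -0.164   0.4349] F [ 0.6 -0.1 -1.4] M [0.02 0.31 0.02] w 0.268 q [-0.08  0.32  1.92 -0.1   0.45  0.19]
nose [595.63743054  -7.44287952 118.69942143] d along n 5.707164893947772 [[281.6, 203.6], [281.3, 205.8]]
Fn -1.4698174332895158
```

View pics/g_b.png

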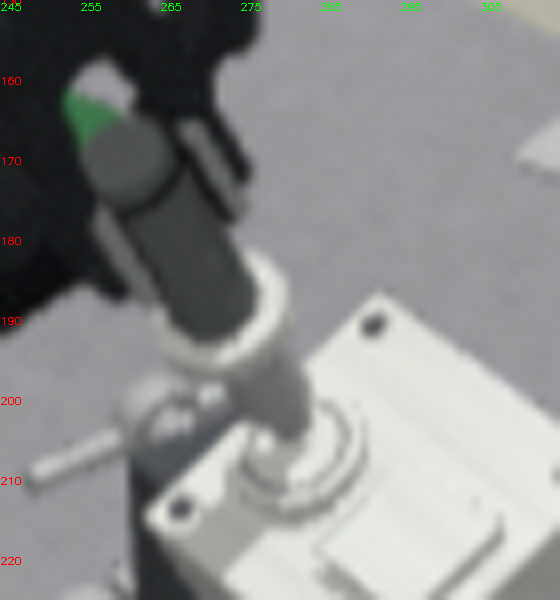

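>>> drive_tool(steps=[{"grip": -1, "dx": 0, "dy": 0, "dz": 0.01, "rx": 0, "ry": 0, "rz": 0}, {"grip": -1, "dx": 0, "dy": 0, "dz": 0.02, "rx": 0, "ry": 0, "rz": 0}, {"grip": -1, "dx": 0, "dy": 0, "dz": 0.03, "rx": 0, "ry": 0, "rz": 0}, {"grip": -1, "dx": 0, "dy": 0, "dz": 0.04, "rx": 0, "ry": 0, "rz": 0}, {"grip": -1, "dx": 0, "dy": 0, "dz": 0.04, "rx": 0, "ry": 0, "rz": 0}])

```text
time: 17.9
position: [569.8, -1.7, 171.3]
ee_rot: [0.971, -0.089, 0.222, 0.02]
force: [-0.2, 0.7, -0.9]
width: 0.261
```

```bash
python3 look.py c; python3 -c "
from h import *
s=arm.state();print('Fn',np.array(s['force'])@n)"
```

```text
t 17.95 [569.8  -1.6 171.3] z [ 0.4275 -0.0792 -0.9006] x [ 0.8855 -0.164   0.4348] F [-0.6 -0.3 -1.7] M [0.03 0.33 0.02] w 0.265 q [-0.08  0.32  1.92 -0.1   0.45  0.19]
nose [596.89687285  -7.68508479 115.90131797] d along n 2.629680665218356 [[282.1, 204.5], [281.3, 205.8]]
Fn -1.285204547263794
```

View pics/g_c.png

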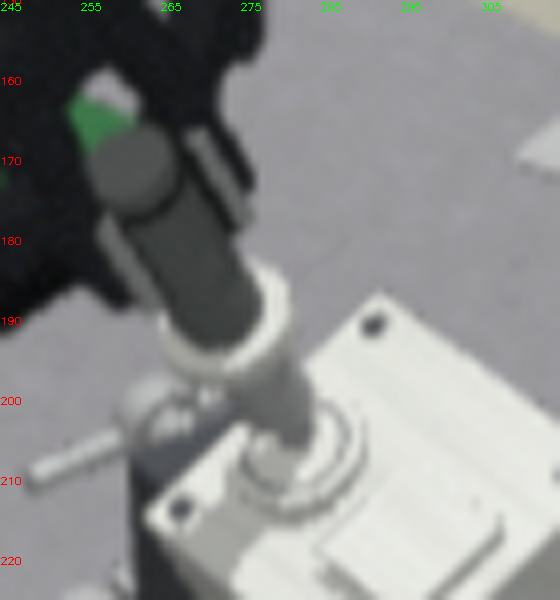

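The nose tip is at (282.3,205.6) and the ring centre at (282.2,205.9), so it is well centred. I continue with 2 mm creeps.

>>> drive_tool(steps=[{"grip": -1, "dx": 0, "dy": 0, "dz": 0.008, "rx": 0, "ry": 0, "rz": 0}, {"grip": -1, "dx": 0, "dy": 0, "dz": 0.016, "rx": 0, "ry": 0, "rz": 0}, {"grip": -1, "dx": 0, "dy": 0, "dz": 0.025, "rx": 0, "ry": 0, "rz": 0}, {"grip": -1, "dx": 0, "dy": 0, "dz": 0.025, "rx": 0, "ry": 0, "rz": 0}, {"grip": -1, "dx": 0, "dy": 0, "dz": 0.025, "rx": 0, "ry": 0, "rz": 0}])

```text
time: 18.45
position: [570.6, -1.8, 169.6]
ee_rot: [0.971, -0.089, 0.222, 0.02]
force: [0.7, -0.5, -1.4]
width: 0.268
```

>>> drive_tool(steps=[{"grip": -1, "dx": 0, "dy": 0, "dz": 0.008, "rx": 0, "ry": 0, "rz": 0}, {"grip": -1, "dx": 0, "dy": 0, "dz": 0.016, "rx": 0, "ry": 0, "rz": 0}, {"grip": -1, "dx": 0, "dy": 0, "dz": 0.025, "rx": 0, "ry": 0, "rz": 0}, {"grip": -1, "dx": 0, "dy": 0, "dz": 0.025, "rx": 0, "ry": 0, "rz": 0}, {"grip": -1, "dx": 0, "dy": 0, "dz": 0.025, "rx": 0, "ry": 0, "rz": 0}])

```text
time: 18.95
position: [571.5, -2.0, 167.8]
ee_rot: [0.971, -0.089, 0.222, 0.02]
force: [-1.1, 0.7, 1.0]
width: 0.268
```

```bash
python3 look.py d; python3 -c "
from h import *
s=arm.state();print('Fn',np.array(s['force'])@n)"
```

```text
t 19.0 [571.5  -2.  167.8] z [ 0.4276 -0.0792 -0.9005] x [ 0.8854 -0.164   0.4349] F [-0.5  0.3  1.4] M [0.05 0.32 0.04] w 0.267 q [-0.08  0.33  1.93 -0.11  0.44  0.19]
nose [598.64486398  -7.99339542 112.39846934] d along n -1.2963413651844946 [[282.7, 205.5], [281.3, 205.8]]
Fn 1.5065001081931593
```

View pics/g_d.png

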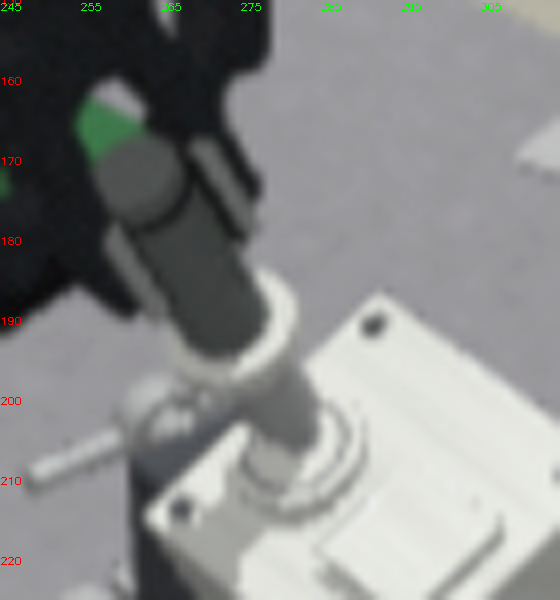

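Contact is made: the force along the normal rose from about -1.35 N (the free mean) to about +1.46 N, or about 2.8 N, which means the nose is in about 1.9 mm. I press about 2 mm more and dwell.

>>> drive_tool(steps=[{"grip": -1, "dx": 0, "dy": 0, "dz": 0.006, "rx": 0, "ry": 0, "rz": 0}, {"grip": -1, "dx": 0, "dy": 0, "dz": 0.012, "rx": 0, "ry": 0, "rz": 0}, {"grip": -1, "dx": 0, "dy": 0, "dz": 0.018, "rx": 0, "ry": 0, "rz": 0}, {"grip": -1, "dx": 0, "dy": 0, "dz": 0.025, "rx": 0, "ry": 0, "rz": 0}, {"grip": -1, "dx": 0, "dy": 0, "dz": 0.025, "rx": 0, "ry": 0, "rz": 0}])

```text
time: 19.5
position: [572.4, -2.1, 166.0]
ee_rot: [0.971, -0.089, 0.222, 0.02]
force: [-2.0, -0.0, 1.8]
width: 0.266
```

```bash
python3 - <<'E'
from h import *
F=[]
for i in range(16):
    F.append(arm.state()['force']@n); arm.grab_frame('side' if i%2 else 'top')
print(np.round(F,2),np.mean(F),np.std(F)/4)
E
python3 look.py e
```

```text
[2.46 3.38 3.47 2.2  2.41 3.25 3.84 3.25 3.   2.98 3.28 1.91 3.02 3.21
 3.21 2.68] 2.972245966995899 0.1236220097239739
t 20.35 [572.4  -2.1 166. ] z [ 0.4276 -0.0792 -0.9005] x [ 0.8854 -0.164   0.4349] F [-2.1  0.2  3.4] M [0.07 0.21 0.02] w 0.269 q [-0.08  0.34  1.93 -0.11  0.43  0.19]
nose [599.52223283  -8.17404668 110.59090124] d along n -3.313467581629486 [[283.1, 206.0], [281.3, 205.8]]
```

View pics/g_e.png

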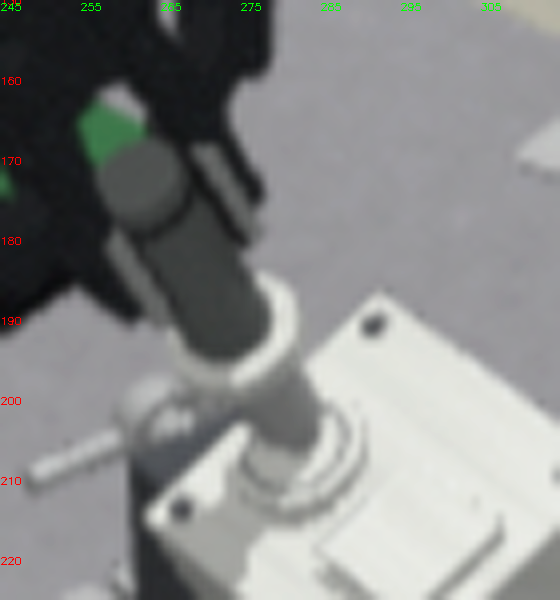

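The mean force along the normal is +2.97 N, a rise of 4.3 N, so the nose is in about 3.5 mm. I now check centring within the ring closely.

```bash
python3 - <<'E'
from h import *
f=cv2.imread('pics/side_e.png'); g=cv2.imread('pics/side0.png')
o=[]
for im in(f,g):
    a=cv2.resize(im[190:220,265:300],None,fx=16,fy=16,interpolation=cv2.INTER_CUBIC)
    a=cv2.cvtColor(a,cv2.COLOR_BGR2GRAY);a=cv2.createCLAHE(3,(3,3)).apply(a);a=cv2.cvtColor(a,cv2.COLOR_GRAY2BGR)
    # expected circles on pad plane
    e1=np.cross(n,[0,1,0]);e1/=np.linalg.norm(e1);e2=np.cross(n,e1)
    o.append(a)
# original ring ellipse prediction drawn for compare
for a in o:
    for r,c in((14,(0,0,255)),(6,(0,255,0))):
        P=[SPOT+r*(np.cos(t)*e1+np.sin(t)*e2) for t in np.linspace(0,6.3,60)]
        uv=(proj('side',P)-[265,190]+.5)*16
        cv2.polylines(a,[uv.astype(np.int32)],True,c,1)
cv2.imwrite('pics/h1.png',cv2.resize(np.hstack(o),None,fx=.7,fy=.7))
E
```

```text
(no output)
```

View pics/h1.png

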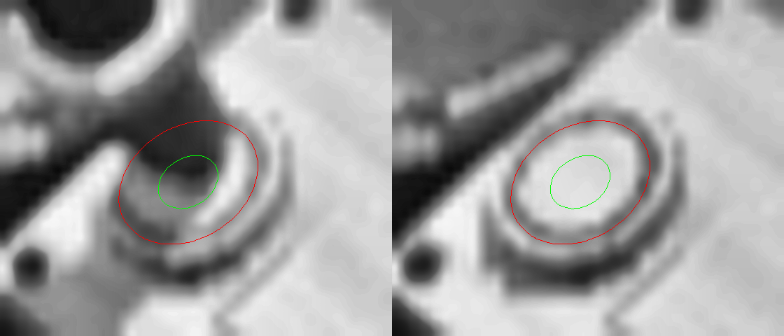

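```bash
python3 - <<'E'
from h import *
f=cv2.imread('pics/side_e.png')
a=cv2.resize(f[194:218,268:296],None,fx=25,fy=25,interpolation=cv2.INTER_CUBIC)
a=cv2.convertScaleAbs(a,alpha=1.2)
e1=np.cross(n,[0,1,0]);e1/=np.linalg.norm(e1);e2=np.cross(n,e1)
K,t,M=cam('side'); view=SPOT-t; view/=np.linalg.norm(view)
v=np.cross(view,n);v/=np.linalg.norm(v);u=np.cross(n,v); print('u(away?)',u,u@view)
off=np.array([.45,-.6]) 
for du,c in((0,(0,255,0)),(4*np.sign(u@view),(255,0,0))):
    P=[SPOT+du*u+6*(np.cos(t)*e1+np.sin(t)*e2) for t in np.linspace(0,6.3,60)]
    uv=(proj('side',P)+off-[268,194]+.5)*25
    cv2.polylines(a,[uv.astype(np.int32)],True,c,1)
P=[SPOT+14*(np.cos(t)*e1+np.sin(t)*e2) for t in np.linspace(0,6.3,60)]
cv2.polylines(a,[((proj('side',P)+off-[268,194]+.5)*25).astype(np.int32)],True,(0,0,255),1)
cv2.imwrite('pics/h2.png',a)
E
```

```text
u(away?) [0.40477864 0.90748244 0.1123827 ] 0.6579329748221914
```

View pics/h2.png

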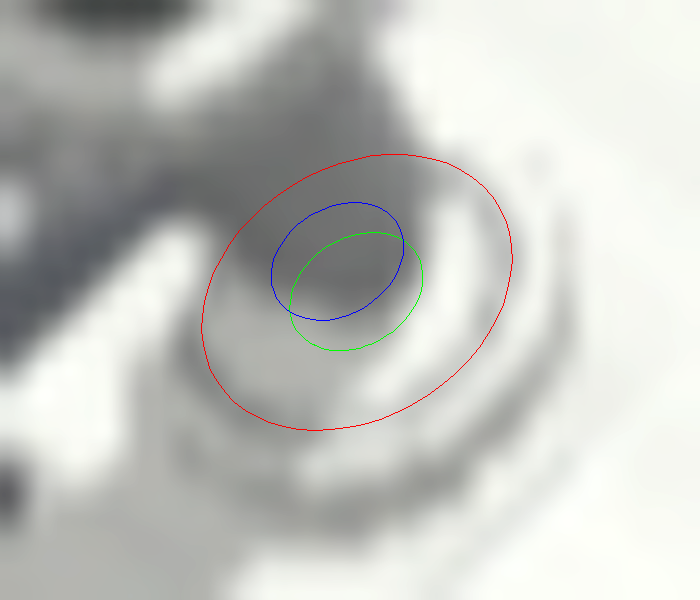

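The nose is inside the ring, but the image suggests it is about 4 mm off centre, away from the camera, while kinematics suggests about 3 mm the other way along v. I lift off, shift by the compromise (-2 mm, -1.5 mm) and press again gently.

>>> drive_tool(steps=[{"grip": -1, "dx": 0, "dy": 0, "dz": -0.03, "rx": 0, "ry": 0, "rz": 0}, {"grip": -1, "dx": 0, "dy": 0, "dz": -0.06, "rx": 0, "ry": 0, "rz": 0}, {"grip": -1, "dx": 0, "dy": 0, "dz": -0.08, "rx": 0, "ry": 0, "rz": 0}, {"grip": -1, "dx": -0.012, "dy": 0.01, "dz": -0.08, "rx": 0, "ry": 0, "rz": 0}, {"grip": -1, "dx": -0.025, "dy": 0.019, "dz": -0.08, "rx": 0, "ry": 0, "rz": 0}])

```text
time: 20.85
position: [567.4, -2.8, 170.8]
ee_rot: [0.971, -0.089, 0.222, 0.02]
force: [-0.9, 0.8, -1.4]
width: 0.266
```

>>> drive_tool(steps=[{"grip": -1, "dx": 0, "dy": 0, "dz": 0.01, "rx": 0, "ry": 0, "rz": 0}, {"grip": -1, "dx": 0, "dy": 0, "dz": 0.02, "rx": 0, "ry": 0, "rz": 0}, {"grip": -1, "dx": 0, "dy": 0, "dz": 0.03, "rx": 0, "ry": 0, "rz": 0}, {"grip": -1, "dx": 0, "dy": 0, "dz": 0.037, "rx": 0, "ry": 0, "rz": 0}, {"grip": -1, "dx": 0, "dy": 0, "dz": 0.044, "rx": 0, "ry": 0, "rz": 0}])

```text
time: 21.35
position: [569.1, -3.0, 167.7]
ee_rot: [0.971, -0.089, 0.222, 0.02]
force: [-1.1, 0.8, 0.4]
width: 0.268
```

>>> drive_tool(steps=[{"grip": -1, "dx": 0, "dy": 0, "dz": 0.01, "rx": 0, "ry": 0, "rz": 0}, {"grip": -1, "dx": 0, "dy": 0, "dz": 0.02, "rx": 0, "ry": 0, "rz": 0}, {"grip": -1, "dx": 0, "dy": 0, "dz": 0.03, "rx": 0, "ry": 0, "rz": 0}, {"grip": -1, "dx": 0, "dy": 0, "dz": 0.04, "rx": 0, "ry": 0, "rz": 0}, {"grip": -1, "dx": 0, "dy": 0, "dz": 0.04, "rx": 0, "ry": 0, "rz": 0}])

```text
time: 21.85
position: [570.5, -3.3, 164.8]
ee_rot: [0.971, -0.089, 0.222, 0.02]
force: [-2.3, 0.2, 3.1]
width: 0.265
```

```bash
cat > fin.py <<'E'
from h import *
import sys
k=sys.argv[1]
F=[]
for i in range(12):
    F.append(arm.state()['force']@n); f=arm.grab_frame('side')
print('Fn',np.mean(F),np.std(F)/12**.5)
f=f[:,:,::-1].copy();cv2.imwrite(f'pics/side_{k}.png',f)
st();p,q=cur();N=p+q.apply(OFF);print('nose',N,'d',(N-SPOT)@n,'axis err deg',np.degrees(np.arccos(-q.apply([0,0,1])@n)))
a=cv2.resize(f[194:218,268:296],None,fx=16,fy=16,interpolation=cv2.INTER_CUBIC)
a=cv2.convertScaleAbs(a,alpha=1.2)
e1=np.cross(n,[0,1,0]);e1/=np.linalg.norm(e1);e2=np.cross(n,e1)
off=np.array([.45,-.6])
for r,c in((14,(0,0,255)),(6,(0,255,0))):
    P=[SPOT+r*(np.cos(t)*e1+np.sin(t)*e2) for t in np.linspace(0,6.3,60)]
    cv2.polylines(a,[((proj('side',P)+off-[268,194]+.5)*16).astype(np.int32)],True,c,1)
cv2.imwrite(f'pics/k_{k}.png',a)
E
python3 fin.py 1
```

```text
Fn 3.3396688117128885 0.1219577403606337
t 22.45 [570.5  -3.3 164.9] z [ 0.4276 -0.0792 -0.9005] x [ 0.8854 -0.164   0.4349] F [-2.7 -0.1  3.1] M [0.07 0.43 0.03] w 0.264 q [-0.08  0.34  1.93 -0.1   0.43  0.18]
nose [597.601238    -9.36683239 109.42974014] d -3.6348164492811055 axis err deg 0.10036695056487706
```

View pics/k_1.png

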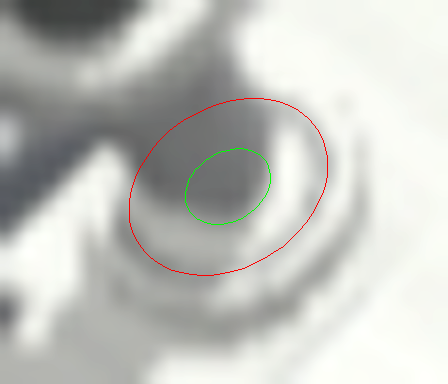

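The nose is now within about 2 mm of the ring centre. Force on the nose is 3.34 + 1.3 ≈ 4.65 N, or about 3.9 mm in, and the axis is 0.1° from the measured normal. Last I check that the scene is undisturbed, then sign off.

```bash
python3 - <<'E'
from h import *
f=cv2.imread('pics/side_1.png');g=cv2.imread('pics/side0.png')
cv2.imwrite('pics/final.png',f)
d=cv2.absdiff(f,g).max(2)[290:420,240:440];print('pots area changed px',(d>40).sum())
E
```

```text
pots area changed px 0
```

View pics/final.png

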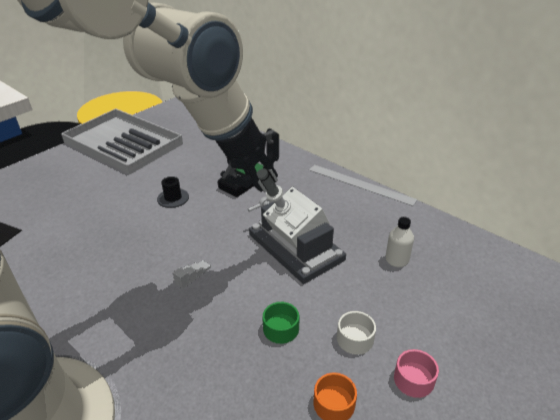

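The probe is pressed on the round pad, and the pots, bottle, gauge and step block all stand where they were.

```bash
python3 -c "
from station import arm
print(arm.sign_off())"
```

```text
the job is handed in; nothing more can be done
None
```

I took the probe from its stand and dipped its nose about 25 mm below the white pot's rim. It is now held square on the round pad, pressed inside the ring, and the job is handed in with the probe still gripped (about 22.5 s of the 48 s used).

**Last checks**
- **Force:** the nose carries about 4.65 N, which means it is pushed in about 3.9 mm, close to half way.
- **Squareness:** the tool axis is 0.1° from the face normal I measured. That normal is itself good to about 1°, and the side view suggested the probe may sit about 1° off in the jaws.
- **Scene:** nothing changed in the part of the side view with the four pots. By eye, the bottle, gauge and step block stand where they were.

**What disagreed**
- **Fingertip height:** the fingertips looked 20–25 mm higher in the pictures than the stated geometry. I took the nose position from its known height in the stand instead, and later pictures agreed with it to about 2 mm.
- **Centring:** the first press looked about 4 mm off the ring's centre in the picture, while the arm's own position gave a different offset. I lifted off, moved about 2.5 mm as a compromise, and pressed again gently. The picture now shows it about 2 mm off centre and the arm's position 2–3 mm; both put the whole nose inside the ring.

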